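# Pack out a battery cell stack in its compression jig

### The arm

A 6-joint arm with a two-finger parallel gripper is mounted at the origin on the work surface. World frame = base frame: x ahead of the robot, y to its left, z up, the work surface at z = 0. Lengths are in m, angles in rad, forces in N, time in s.
With the tool pointing down it reaches from about 0.4 to 0.825 m from the base axis. Payload 7 kg.
Tool frame: the origin (TCP) lies midway between the tips of the shut fingers; the grasp point (between the pads) lies 19 mm behind it; z points along the fingers, x is the direction in which the jaws open and shut, and the axes are right-handed (so a half turn about z gives the same grasp; the last joint's range is limited). The gripper opens to 88 mm and grips with 3 to 60 N. Pads are 19 mm wide; open, the fingers measure 130 mm over their backs; the gripper's body (78 mm by 193 mm) begins 47 mm behind the grasp point.
Start: joints at [1.615, 0.359, 0.012, 0, -1.224, -0.288], TCP at [0.163, 0.655, 0.227] pointing down, gripper open.
Joint ranges: [-3.07, 3.07], [-1.43, 2.12], [-1.02, 1.25], [-3.03, 1.67], [-3.05, -0], [-3.03, 3.03]. Speed limits (rad/s): [2.39, 2.39, 3.01, 3.14, 3.14, 3.14].

### API

Orientations are given as [roll, pitch, yaw] about the fixed x, y, z axes, in that order (R = Rz(yaw) Ry(pitch) Rx(roll)).
In Python, from station import arm, grab_frame, camera_params gives the robot as it stands.
- The arm moves only by the shell command python3 -m handwheel 'ROWS' [FORCE]. ROWS is JSON, a list that holds one entry, the list of rows, each a list of 5 numbers: the finger opening in m, from 0 to 0.0876, then the shift along the tool's x, y, z in m, then the turn about the tool's z in degrees. A call has 1 to 20 rows; each row is the pose to reach, as a shift and turn from the pose measured when the call began, along the tool's axes at that moment; what a row does not reach only later rows make up. A row lasts 1/12 s, in which the tool goes at most 41.7 mm and 7.16 degrees, less where a joint would pass 70% of its speed; a pose out of reach is approached as far as the arm can. A call with a gripper value outside its range is refused whole. The fingers move at their own pace and stop on an object; FORCE is the grip in N (left out, the last holds). Time passes only in rows, so rows that repeat a pose let the fingers close. It gives the time, the measured TCP pose, the force and the opening at its end, in the units of the state.
- arm.get_state(): the state, without advancing time (a new reading comes with each control period).
- grab_frame(name): name is "scene" or "top"; returns the picture (384x512x3 uint8, blue, green, red); there is no depth.
- camera_params(name): a dict with "intrinsics" (3x3 intrinsics, pixels), "k1" (the pictures are not rectified: a ray, as slopes to the right and down, at radius r is drawn at 1 + k1 r^2 times it, then the intrinsics apply), "R" (3x3) and "t" (3): a world point X has camera coordinates R X + t. Camera axes: x right, y down, z forward; pixel columns grow to the right and rows downward; lengths in m; the calibration is good to about 2 mm. A picture is of the moment at which its call begins. camera_params takes no time and is no camera call.
- arm.job_done(): hands the job in, once; it reports no verdict.
The state is a dict: "t": time; "q": joint angles; "qd": joint speeds; "joint_efforts": joint torques, N m; "eef_pos": TCP position; "ee_rot": TCP orientation; "force": force on the tool from outside, world axes, zero at the start; "moment": the same for the moment, N m; "width": finger opening in m.
Only numpy, scipy, OpenCV 4.12 (cv2) and the standard library are available. Lean on these libraries where they do the work, as an engineer would, in place of code of your own. Each camera call takes 0.05 s, during which the arm holds its last target.

### The job

Turn the T knob on the compression jig until the pointer is level with the groove in the brass collar. Then slide the brown packing strips, nose first and flat on one another, all the way to the back pins between the cells and the sprung pressure plate, until a strip feels tight and has lifted the plate off its rest. Stop there and finish while still gripping that last strip by its tail, so the pack stays put for the straps; leave unneeded strips out of the jig and the other things on the bench alone.

Things in the scene. Friction and masses are not known exactly. Their poses are not given: they have to be found in the camera images.
- jig: compression jig, fixed: grey base 124 x 222 x 15 mm, two columns (16 mm dia, y = +-72 mm), bridge bar (x = +-15, z = 152 to 167 mm). Origin on the bench midway between the columns; x is the way strips are pushed in, the open front is at -x. Two 8 mm back pins at x = 44, y = +-14 mm stop the strips' noses at x = 40 mm. Strips, plate and cells are slippery (friction about 0.3)
- knob (a joint): turn of the black T knob on top of the bridge, rad, about the jig's vertical centre axis: grows clockwise seen from above and then lowers crosshead, pointer and pressure plate together, 2.5 mm per rad. Friction about 0.1 N m; stays where it is left. At the start the pointer stands about 2.5 to 7.5 mm above the groove
- knob_grip (a point): centre of the T knob's grip bar, on the knob axis, 201 mm above the bench. The bar is 46 mm long, 14 mm thick and 26 mm high; its length lies along the jig's x at knob value 0 (this point's x axis runs along the bar) and turns with the knob
- pointer (a point): tip of the dark wedge-shaped pointer (17 mm long) at the crosshead's -y end, on the jig's right seen from its front
- mark (a point): the black groove round the brass collar (20 mm dia) on the gauge rod (8 mm dia, 160 mm tall, at jig y = -112 mm) next to the pointer, at the groove's height, on the side facing the pointer
- presser: aluminium pressure plate under the crosshead, 60 (x) x 100 (y) x 12 mm; origin at the centre of its flat underside, at rest 34 mm below the pointer tip. In front, from x = -30 to -48 mm, its underside turns up by 8 mm so that a nose can wedge in and lift the plate. It floats up against springs: 5.5 N as it lifts, 0.3 N more per mm, travel 13 mm
- cells_top (a point): centre of the flat top of the two stacked cells (fixed; the top spans x = -45 to +38 mm and y = +-55 mm in the jig), on which the first strip lies. Its height differs from job to job: with the pointer on the groove the gap up to the plate is about 13 to 27 mm, so it takes two or three strips, each 10 mm
- home (a point): the point between the back pins where every strip's nose must end: jig x = 40 mm, y = 0 (use x and y only)
- strip0: one of four identical loose packing strips of brown phenolic board, 130 x 44 x 10 mm, about 100 g, lying flat on the mat; origin at the centre of the underside, x along its length to the nose, z up. Over the last 22 mm at the nose (+x) the top slopes from 10 down to 3 mm. A black dot on top at x = -55 mm marks the tail, the end to hold; the tail's sawn sides grip better
- strip1: like strip0, another packing strip
- strip2: like strip0, another packing strip
- strip3: like strip0, another packing strip
- nose0 (a point): middle of the lower edge of strip0's nose (strip x = 65 mm, z = 0)
- nose1 (a point): middle of the lower edge of strip1's nose (strip x = 65 mm, z = 0)
- nose2 (a point): middle of the lower edge of strip2's nose (strip x = 65 mm, z = 0)
- nose3 (a point): middle of the lower edge of strip3's nose (strip x = 65 mm, z = 0)
- mat: black rubber mat fixed to the bench, 310 x 230 x 3 mm, on which the strips lie; origin at the centre of its underside
- multimeter: loose grey multimeter, 85 x 175 x 42 mm, to be left alone; origin at the centre of its underside
- screwdriver: loose black screwdriver, 170 mm long, 26 mm thick, to be left alone; origin at mid-length
- battery_box: loose black three-cell battery holder, 64 x 60 x 18 mm, to be left alone
- breadboard: loose white breadboard, 55 x 165 x 9 mm, to be left alone
- power_board: loose brown circuit board with a black heat sink, 100 x 130 x 51 mm, to be left alone
- wire_spool: loose spool of copper wire, 64 mm dia, 38 mm high, to be left alone
- screw_jar: loose small glass jar with a steel cap, 52 mm dia, 55 mm high, to be left alone
Things that resemble listed ones, but are neither listed nor needed, are in the scene too. Leave any green or grey look-alike of the strip2 alone.

How it is judged:
By the outcome, as a careful person would: the job done as asked, in the order asked, and still so for the second after the job is handed in, while the arm keeps its last pose, push and grip.
It also fails if it takes over 72 s, if anything falls off the work surface, if the arm or the gripper's body presses on something with over 40 N, if the wrist force passes 120 N, or if a joint passes its speed limit or range.

## Working session

There is one attempt and no reset: what is moved stays moved. The work goes in short steps, Python scripts to look and compute and a shell command to move; the robot and the scene stay as the last step left them, time stands still between calls to the robot, and variables do not carry over. Pictures are saved under pics/ and viewed, and the job is handed in when it is done.

```bash
ls; mkdir -p pics; python3 - <<'E'
from station import arm, grab_frame, camera_params
import cv2
for n in ("scene","top"):
    cv2.imwrite(f"pics/{n}0.png",cv2.resize(grab_frame(n),(800,600),interpolation=cv2.INTER_CUBIC))
    print(n,camera_params(n))
print(arm.get_state())
E
```

```text
pics
scene {'intrinsics': array([[386.07280833,   0.        , 257.41417028],
       [  0.        , 386.07280833, 185.74805546],
       [  0.        ,   0.        ,   1.        ]]), 'k1': -0.007619271389618043, 'R': array([[ 0.48290861,  0.87563008,  0.00844042],
       [ 0.77000547, -0.42002726, -0.48027978],
       [-0.41700222,  0.23843041, -0.87707473]]), 't': array([-0.21260643, -0.35693032,  1.45642016])}
top {'intrinsics': array([[402.07238448,   0.        , 253.29954538],
       [  0.        , 402.07238448, 186.25695645],
       [  0.        ,   0.        ,   1.        ]]), 'k1': -0.06844918029673658, 'R': array([[-0.02165434, -0.99973795,  0.00742437],
       [-0.98899602,  0.02033343, -0.14653813],
       [ 0.14634876, -0.01051586, -0.98917716]]), 't': array([-0.03540671,  0.51722271,  1.31796103])}
{'t': 0.1, 'q': array([ 1.61510034e+00,  3.59308312e-01,  1.11458305e-02, -2.84778912e-04,
       -1.22412119e+00, -2.88076873e-01]), 'qd': array([-0.00071484, -0.00059242,  0.00191017,  0.00097399,  0.00133695,
        0.00157809]), 'joint_efforts': array([-1.29323849e-03, -5.84163594e+01,  2.93750936e+01,  7.01550364e+00,
        1.01313181e-02, -6.07211655e-05]), 'eef_pos': array([0.16286673, 0.65459796, 0.22572314]), 'ee_rot': array([-3.14142674e+00, -1.50212097e-03, -1.81466627e+00]), 'force': array([ 1.10804275e-04, -2.86950390e-01, -3.80968373e-01]), 'moment': array([ 0.02869081, -0.01704291,  0.01988502]), 'width': 0.08751845780863964}
```

View pics/scene0.png

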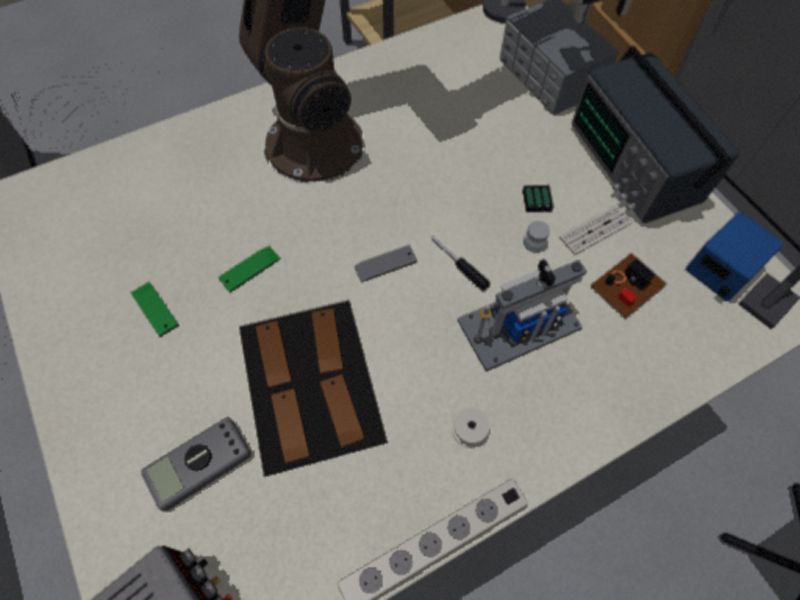

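View pics/top0.png

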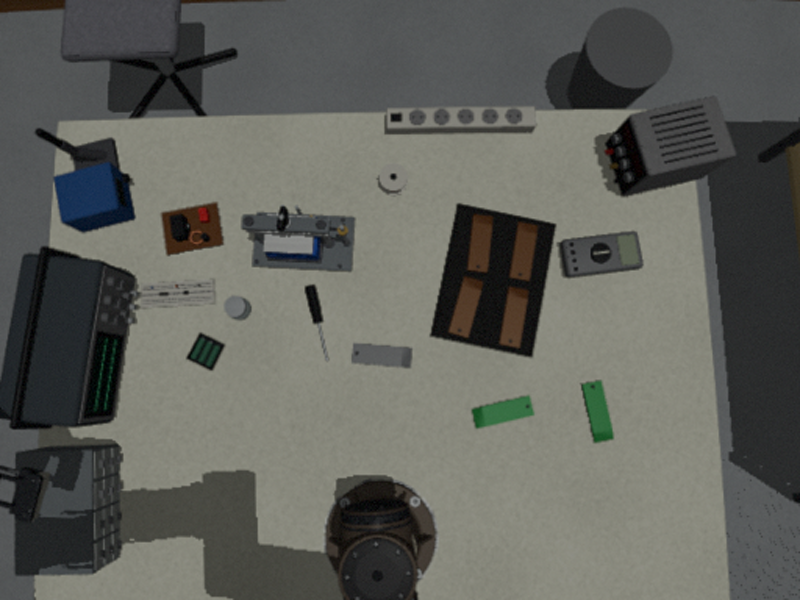

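```bash
cat > h.py <<'E'
import numpy as np, cv2
from station import arm, grab_frame, camera_params
C={n:camera_params(n) for n in("scene","top")}
def proj(n,X):
    c=C[n];p=np.asarray(c["R"])@np.asarray(X,float)+c["t"];s=p[:2]/p[2];s=s*(1+c["k1"]*(s@s))
    return np.array([c["intrinsics"][0,0]*s[0]+c["intrinsics"][0,2],c["intrinsics"][1,1]*s[1]+c["intrinsics"][1,2]])
def ray(n,uv):
    c=C[n];d=np.array([(uv[0]-c["intrinsics"][0,2])/c["intrinsics"][0,0],(uv[1]-c["intrinsics"][1,2])/c["intrinsics"][1,1]])
    s=d.copy()
    for _ in range(10): s=d/(1+c["k1"]*(s@s))
    R=c["R"];o=-R.T@c["t"];return o,R.T@np.array([s[0],s[1],1.])
def onz(n,uv,z):
    o,d=ray(n,uv);return o+d*(z-o[2])/d[2]
def tri(u1,u2):
    o1,d1=ray("scene",u1);o2,d2=ray("top",u2)
    A=np.stack([d1,-d2],1);k=np.linalg.lstsq(A,o2-o1,rcond=None)[0]
    a=o1+d1*k[0];b=o2+d2*k[1];return (a+b)/2,np.linalg.norm(a-b)
def crop(im,x0,y0,x1,y1,s,f):
    cv2.imwrite(f,cv2.resize(im[y0:y1,x0:x1],None,fx=s,fy=s,interpolation=cv2.INTER_NEAREST))
E
python3 - <<'E'
from h import *
S=grab_frame("scene");T=grab_frame("top")
np.save("S0.npy",S);np.save("T0.npy",T)
crop(S,285,155,385,245,8,"pics/jigS.png")
crop(T,145,120,240,185,8,"pics/jigT.png")
crop(S,150,185,255,310,4,"pics/matS.png")
crop(T,270,125,365,235,5,"pics/matT.png")
E
```

```text
(no output)
```

View pics/jigS.png

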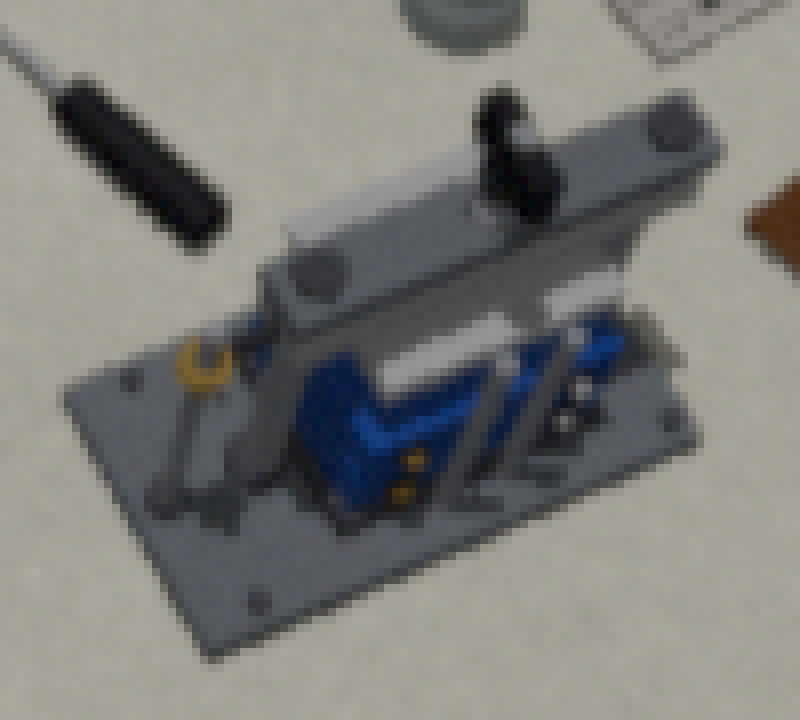

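View pics/jigT.png

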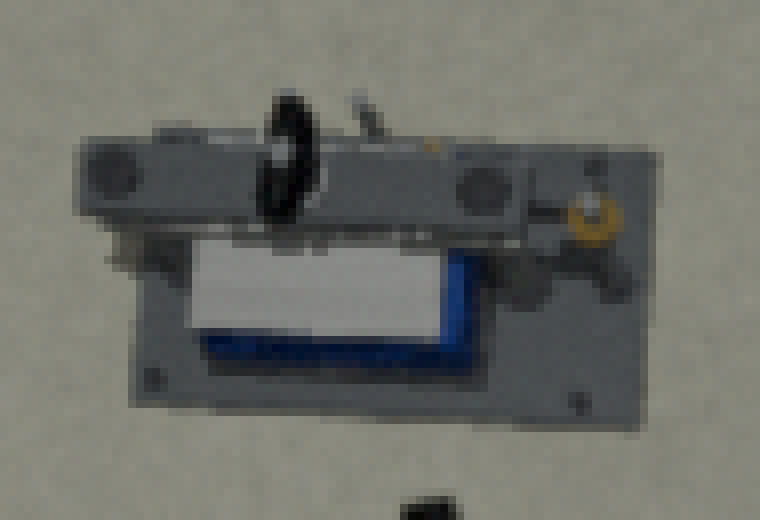

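View pics/matT.png

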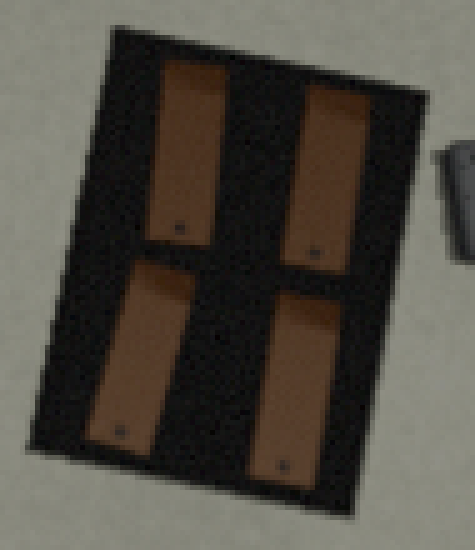

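View pics/matS.png

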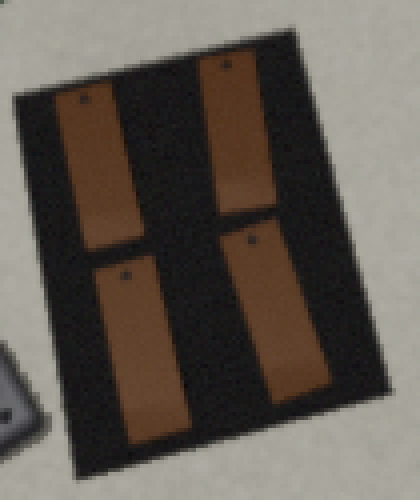

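```bash
python3 - <<'E'
from h import *
for n in C: print(n,-C[n]["R"].T@C[n]["t"])
S=np.mean([grab_frame("scene").astype(float) for _ in range(8)],0);T=np.mean([grab_frame("top").astype(float) for _ in range(8)],0)
np.save("Sm.npy",S);np.save("Tm.npy",T)
def sv(im,x0,y0,x1,y1,s,f):
    c=im[y0:y1,x0:x1]; c=np.clip(c*1.7,0,255).astype(np.uint8)
    cv2.imwrite(f,cv2.resize(c,None,fx=s,fy=s,interpolation=cv2.INTER_NEAREST))
sv(S,300,190,330,215,24,"pics/colS.png")
sv(T,205,135,230,160,24,"pics/colT.png")
print(arm.get_state()["t"])
E
```

```text
scene [ 0.98483821 -0.31101074  1.1077574 ]
top [ 0.31788253 -0.03205485  1.37975267]
1.0
```

View pics/colS.png

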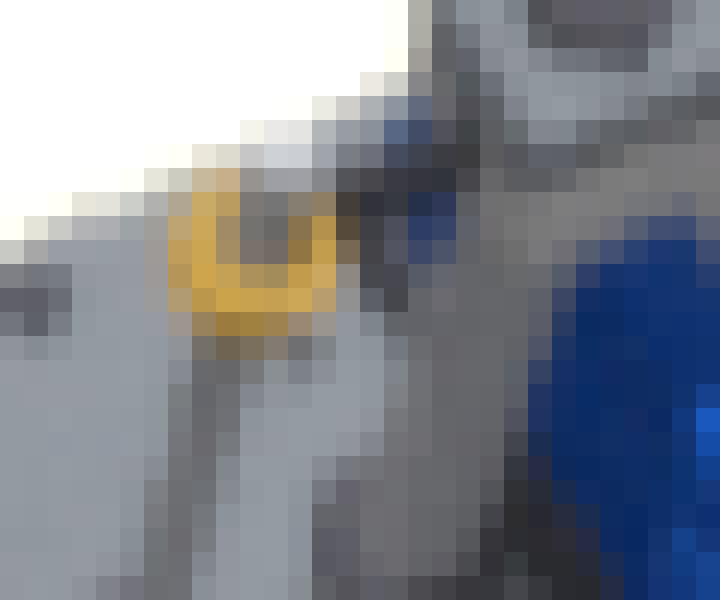

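View pics/colT.png

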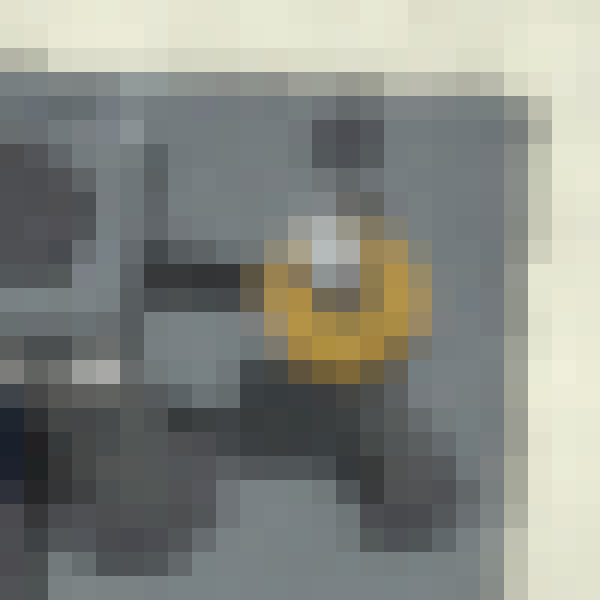

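```bash
python3 - <<'E'
from h import *
off=lambda x,y,ox,oy:(ox+x/8-.5,oy+y/8-.5)
s=lambda x,y:off(x,y,285,155); t=lambda x,y:off(x,y,145,120)
print("colR",tri(s(318,272),t(484,190)),"colL",tri(s(676,125),t(113,172)))
for nm,a in (("R",s(318,272)),("L",s(676,125))): print("S z167",nm,onz("scene",a,.167))
for nm,a in (("R",t(484,190)),("L",t(113,172))): print("T z167",nm,onz("top",a,.167))
for c in ((65,398),(210,640),(700,440)): print("S base",onz("scene",s(*c),.015))
for c in ((133,403),(640,428),(655,152)): print("T base",onz("top",t(*c),.015))
st=arm.get_state();print(proj("top",st["eef_pos"]),proj("scene",st["eef_pos"]))
# strip corners top view, 5x crop (270,125)
# dots
for n,L,o,k in (("top",[(180,228),(314,253),(121,432),(284,466)],(270,125),5),("scene",[(226,64),(85,99),(251,239),(126,275)],(150,185),4)):
    for p in L:
        print(n,onz(n,(o[0]+p[0]/k-.5,o[1]+p[1]/k-.5),.013).round(4))
E
```

```text
colR (array([0.63470509, 0.1018862 , 0.16939168]), np.float64(0.0005900397723479583)) colL (array([0.64569332, 0.2467952 , 0.168533  ]), np.float64(0.0017177845436813118))
S z167 R [0.63392237 0.10322278 0.167     ]
S z167 L [0.64545018 0.248574   0.167     ]
T z167 R [0.63518143 0.10188766 0.167     ]
T z167 L [0.64562597 0.24637963 0.167     ]
S base [0.57650553 0.05128704 0.015     ]
S base [0.68963444 0.04645827 0.015     ]
S base [0.71148499 0.26023076 0.015     ]
T base [0.58362718 0.27099658 0.015     ]
T base [0.56803537 0.05171544 0.015     ]
T base [0.6904561  0.04388345 0.015     ]
[ 11.01168212 303.9456208 ] [383.76545379   9.65194729]
top [ 0.573  -0.2286  0.013 ]
top [ 0.5535 -0.3211  0.013 ]
top [ 0.4323 -0.1825  0.013 ]
top [ 0.4066 -0.2932  0.013 ]
scene [ 0.433  -0.1819  0.013 ]
scene [ 0.408  -0.2915  0.013 ]
scene [ 0.574  -0.2278  0.013 ]
scene [ 0.5551 -0.3206  0.013 ]
```

```bash
cat >> h.py <<'E'
JO=np.array([0.6402,0.1748]);JY=-0.0755
def jig(x,y,z):
    c,s=np.cos(JY),np.sin(JY);return np.array([JO[0]+c*x-s*y,JO[1]+s*x+c*y,z])
E
python3 - <<'E'
from h import *
S=np.load("Sm.npy");T=np.load("Tm.npy")
def samp(im,uv): 
    return cv2.remap(im.astype(np.float32),np.float32([[uv[0]]]),np.float32([[uv[1]]]),cv2.INTER_CUBIC)[0,0]
# draw jig reference points over upscaled images to check pose
pts=[jig(0,-.072,.167),jig(0,.072,.167),jig(0,-.112,.160)]+[jig(x,y,.015) for x in(-.062,.062) for y in(-.111,.111)]+[jig(x,y,.167) for x in(-.015,.015) for y in (-.085,.085)]
for n,im,(x0,y0,x1,y1) in (("scene",S,(285,155,385,245)),("top",T,(145,120,240,185))):
    c=np.clip(im[y0:y1,x0:x1]*1.6,0,255).astype(np.uint8);c=cv2.resize(c,None,fx=8,fy=8,interpolation=cv2.INTER_NEAREST)
    for p in pts:
        u=(proj(n,p)-[x0,y0]+.5)*8;cv2.circle(c,tuple(int(v) for v in u),3,(0,0,255),-1)
    for z in(.11,.12,.13,.14,.15):
        u=(proj(n,jig(0,-.102,z))-[x0,y0]+.5)*8;cv2.circle(c,tuple(int(v) for v in u),2,(0,255,0),-1)
    cv2.imwrite(f"pics/chk_{n}.png",c)
E
```

```text
(no output)
```

View pics/chk_scene.png

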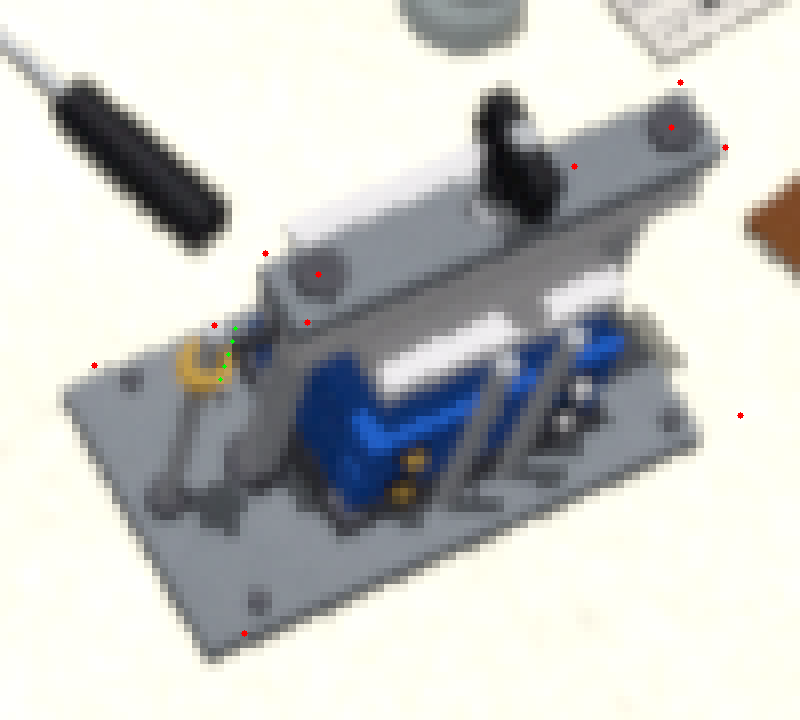

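View pics/chk_top.png

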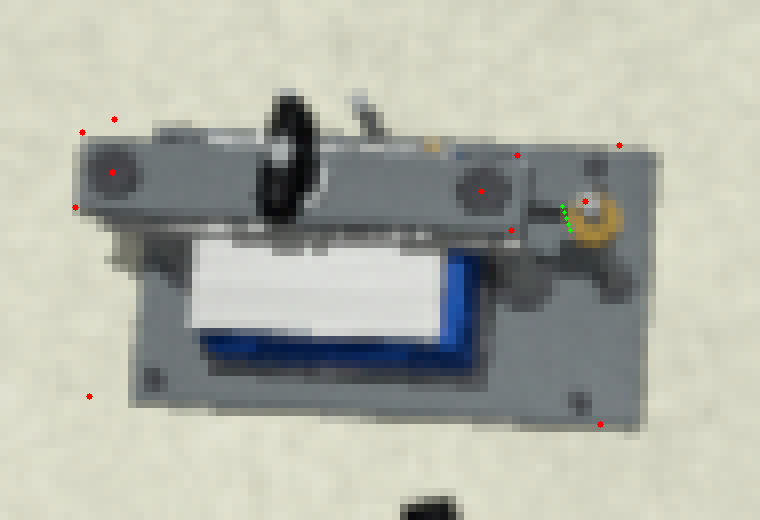

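```bash
python3 - <<'E'
from h import *
S=np.load("Sm.npy");T=np.load("Tm.npy")
def samp(im,P):
    P=np.float32(P);return cv2.remap(im.astype(np.float32),P[None,:,0].copy(),P[None,:,1].copy(),cv2.INTER_LINEAR)[0]
zs=np.arange(.10,.170,.004)
for n,im in(("scene",S),("top",T)):
  print(n,"z(mm):",(zs*1e3).round(0).astype(int))
  for y in(-.090,-.093,-.096,-.099):
    v=samp(im,[proj(n,jig(0,y,z)) for z in zs]);print(y,v.mean(1).round(0).astype(int))
  # across x at z=.14 (perpendicular)
  xs=np.arange(-.02,.021,.003)
  for y in(-.090,-.093,-.096,-.099):
    v=samp(im,[proj(n,jig(x,y,.14)) for x in xs]);print(" x",y,v.mean(1).round(0).astype(int))
# collar: vertical line on camera side & brass metric (R-B)
for n,im in(("scene",S),("top",T)):
  o=-C[n]["R"].T@C[n]["t"];a=jig(0,-.112,.13);d=(o-a)[:2];d/=np.linalg.norm(d)
  k=[proj(n,a+np.r_[d*r,0]) for r in np.arange(-.03,.0401,.002)]
  v=samp(im,k);print(n,"radial toward cam at z=.13, R-B:");print(np.arange(-30,41,2));print((v[:,2]-v[:,0]).round(0).astype(int));print(v.mean(1).round(0).astype(int))
  print("px/mm vertical",proj(n,a+[0,0,.001])-proj(n,a),"px/mm radial",proj(n,a+np.r_[d*.001,0])-proj(n,a))
E
```

```text
scene z(mm): [100 104 108 112 116 120 124 128 132 136 140 144 148 152 156 160 164 168]
-0.09 [52 45 45 50 50 44 35 33 34 39 44 49 58 62 61 58 61 68]
-0.093 [78 66 53 44 42 42 39 34 36 39 45 51 59 66 72 75 72 68]
-0.096 [ 88  87  84  75  59  48  40  35  35  42  53  60  67  77  91 102 107 105]
-0.099 [ 84  88  89  90  84  72  59  46  37  43  52  67  79  89  97 114 132 147]
 x -0.09 [162 162 161 144 113  75  50  40  33  42  56  61  61  61]
 x -0.093 [164 164 164 150 114  85  57  41  33  34  44  55  59  60]
 x -0.096 [164 164 164 151 118  91  70  44  35  37  43  51  61  61]
 x -0.099 [163 163 162 151 121  93  69  45  32  43  50  50  58  62]
top z(mm): [100 104 108 112 116 120 124 128 132 136 140 144 148 152 156 160 164 168]
-0.09 [76 75 75 74 65 56 48 43 39 35 35 38 41 46 53 59 64 65]
-0.093 [75 75 75 75 66 57 47 42 39 35 35 42 48 53 57 61 65 64]
-0.096 [73 73 74 74 67 58 48 42 38 34 33 41 49 57 61 66 71 71]
-0.099 [69 70 72 73 69 62 54 47 42 38 34 43 53 63 66 69 72 73]
 x -0.09 [48 53 68 73 74 56 39 39 53 64 65 65 66 72]
 x -0.093 [38 54 70 75 75 58 39 42 60 71 73 73 72 72]
 x -0.096 [3
[... 439 characters left out ...]
77  69  66  67  69  78  84
  86  78  66  61  60  62  62  62  62  64  65  66  66  66  66  66  66  66]
px/mm vertical [ 0.04511674 -0.15811333] px/mm radial [-0.08571857  0.30040244]
top radial toward cam at z=.13, R-B:
[-30 -28 -26 -24 -22 -20 -18 -16 -14 -12 -10  -8  -6  -4  -2   0   2   4
   6   8  10  12  14  16  18  20  22  24  26  28  30  32  34  36  38  40]
[-1 -6 -6 -6 -6 -6 -6 -6 -5 -2  0  2  0 -3  4 15 33 50 59 56 38 17 -1 -2
 -2 -2 -1 -1 -1 -1 -2 -3 -4 -6 -7 -6]
[ 80  73  72  72  71  71  72  74  76  85  96 102 102  90  74  59  65  71
  74  69  57  49  44  46  47  46  45  44  46  47  45  45  49  61  75  76]
px/mm vertical [-0.02449643 -0.07620121] px/mm radial [0.0932831  0.29017287]
```

```bash
cat >> h.py <<'E'
def rel(pos,yaw):
    """world target -> tool shift (m) and turn (deg)"""
    from scipy.spatial.transform import Rotation as Ro
    st=arm.get_state();R=Ro.from_euler('xyz',st["ee_rot"]).as_matrix()
    d=R.T@(np.asarray(pos)-st["eef_pos"]);dy=yaw-np.arctan2(R[1,0],R[0,0]);dy=(dy+np.pi)%(2*np.pi)-np.pi
    return d.round(4),round(-np.degrees(dy),1)
def stt():
    s=arm.get_state();print("t",round(s["t"],2),"pos",s["eef_pos"].round(4),"rot",s["ee_rot"].round(3),"F",s["force"].round(1),"M",s["moment"].round(2),"w",round(s["width"],4),"q6",s["q"][5].round(2))
E
python3 - <<'E'
from h import *
S=np.load("Sm.npy");T=np.load("Tm.npy")
for n,im,(x0,y0,x1,y1) in (("scene",S,(335,160,365,190)),("top",T,(170,128,195,153))):
    c=np.clip(im[y0:y1,x0:x1]*1.8,0,255).astype(np.uint8);c=cv2.resize(c,None,fx=16,fy=16,interpolation=cv2.INTER_NEAREST)
    for z,col in((.214,(0,0,255)),(.188,(0,255,0))):
        p=[((proj(n,jig(a,b,z))-[x0,y0]+.5)*16).astype(np.int32) for a,b in((-.023,-.007),(.023,-.007),(.023,.007),(-.023,.007))]
        cv2.polylines(c,[np.array(p)],True,col,1)
    cv2.imwrite(f"pics/kn_{n}.png",c)
a=cv2.imread("pics/kn_scene.png");b=cv2.imread("pics/kn_top.png");o=np.zeros((480,900,3),np.uint8);o[:480,:480]=a;o[:400,490:890]=b;cv2.imwrite("pics/kn.png",o)
print(rel(np.r_[jig(0,0,.30)[:2],.30],-np.pi/2+JY))
E
```

```text
(array([ 0.3508, -0.5791, -0.0735]), np.float64(-9.6))
```

```bash
python3 -c "
import cv2;a=cv2.imread('pics/kn.png');cv2.imwrite('pics/kn2.png',cv2.resize(a,(800,427)))"
```

```text
(no output)
```

View pics/kn2.png

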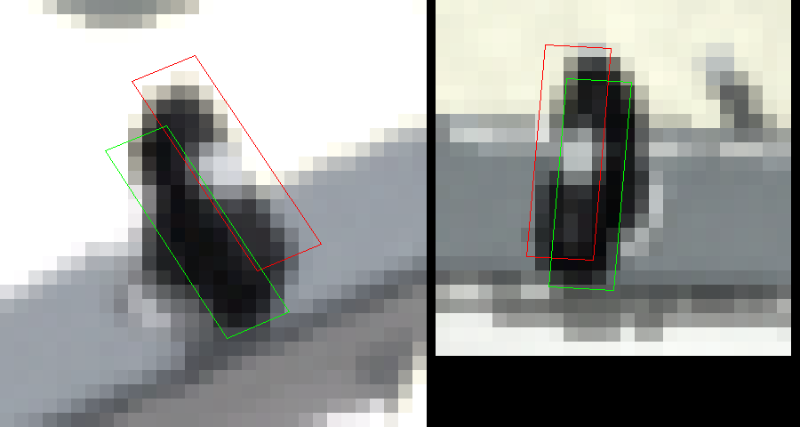

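```bash
python3 -m handwheel '[[[0.05,0,0,-0.041,0],[0.05,0,0,-0.073,0],[0.05,0.025,-0.041,-0.073,-5],[0.05,0.05,-0.083,-0.073,-9.6],[0.05,0.075,-0.124,-0.073,-9.6],[0.05,0.1,-0.165,-0.073,-9.6],[0.05,0.125,-0.207,-0.073,-9.6],[0.05,0.15,-0.248,-0.073,-9.6],[0.05,0.175,-0.289,-0.073,-9.6],[0.05,0.2,-0.331,-0.073,-9.6],[0.05,0.225,-0.372,-0.073,-9.6],[0.05,0.25,-0.413,-0.073,-9.6],[0.05,0.275,-0.455,-0.073,-9.6],[0.05,0.3,-0.496,-0.073,-9.6],[0.05,0.325,-0.538,-0.073,-9.6],[0.05,0.3508,-0.579,-0.073,-9.6],[0.05,0.3508,-0.579,-0.073,-9.6],[0.05,0.3508,-0.579,-0.073,-9.6]]]'; python3 - <<'E'
from h import *
stt(); print(rel(jig(0,-.001,.184),-np.pi/2+JY))
c=grab_frame("top");d=grab_frame("scene")
o=np.hstack([cv2.resize(c[80:230,110:260],(400,400)),cv2.resize(d[80:230,270:420],(400,400))]);cv2.imwrite("pics/a1.png",o)
E
```

```text
t: 2.5
eef_pos: [0.6341, 0.1804, 0.2998]
ee_rot: [-3.141, 0.0, -1.647]
force: [1.4, 1.9, 0.6]
width: 0.0499
t 2.5 pos [0.6341 0.1804 0.2998] rot [-3.141  0.    -1.647] F [1.4 1.9 0.6] M [ 0.16 -0.07  0.03] w 0.0499 q6 0.92
(array([ 0.0062, -0.0065,  0.1158]), np.float64(-0.0))
```

View pics/a1.png

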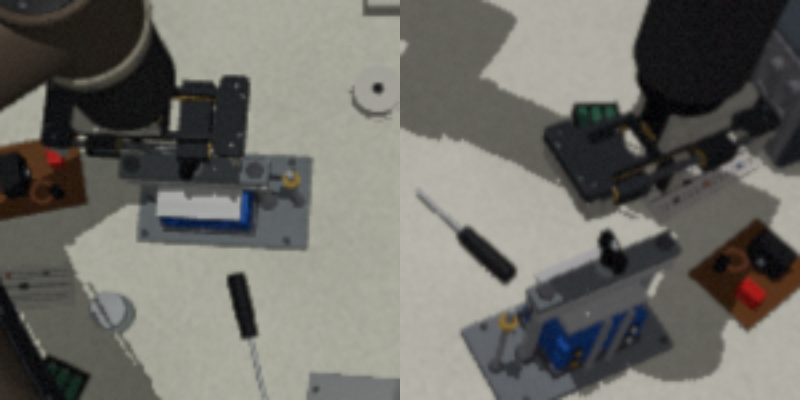

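```bash
python3 -m handwheel '[[[0.04,0.006,-0.0065,0.03,0],[0.04,0.006,-0.0065,0.065,0],[0.04,0.006,-0.0065,0.095,0],[0.04,0.006,-0.0065,0.116,0],[0.04,0.006,-0.0065,0.116,0],[0.0,0.006,-0.0065,0.116,0],[0.0,0.006,-0.0065,0.116,0],[0.0,0.006,-0.0065,0.116,0],[0.0,0.006,-0.0065,0.116,0],[0.0,0.006,-0.0065,0.116,0]]]' 20; python3 - <<'E'
from h import *
stt(); print(arm.get_state()["q"].round(3))
E
```

```text
t: 3.43
eef_pos: [0.643, 0.1746, 0.1847]
ee_rot: [-3.138, 0.005, -1.652]
force: [-3.6, 10.8, 3.4]
width: 0.0145
t 3.43 pos [0.643  0.1746 0.1847] rot [-3.138  0.005 -1.652] F [-3.6 10.8  3.4] M [ 4.21  1.41 -0.12] w 0.0145 q6 0.93
[ 0.556  0.368 -0.071 -0.002 -1.126  0.935]
```

```bash
python3 -m handwheel '[[[0.0,0,0.0014,0,0],[0.0,0,0.0028,0,6],[0.0,0,0.0028,0,12],[0.0,0,0.0028,0,18],[0.0,0,0.0028,0,24],[0.0,0,0.0028,0,30],[0.0,0,0.0028,0,36],[0.0,0,0.0028,0,42],[0.0,0,0.0028,0,48],[0.0,0,0.0028,0,54],[0.0,0,0.0028,0,60],[0.0,0,0.0028,0,66],[0.0,0,0.0028,0,72],[0.0,0,0.0028,0,78],[0.0,0,0.0028,0,84],[0.0,0,0.0028,0,90],[0.0,0,0.0028,0,90],[0.0,0,0.0028,0,90]]]' 20; python3 - <<'E'
from h import *
stt()
E
```

```text
t: 4.93
eef_pos: [0.6414, 0.1742, 0.185]
ee_rot: [3.137, 0.006, 3.06]
force: [6.9, -3.2, -7.6]
width: 0.0144
t 4.93 pos [0.6414 0.1742 0.185 ] rot [3.137 0.006 3.06 ] F [ 6.9 -3.2 -7.6] M [-1.33 -2.55 -0.09] w 0.0144 q6 -0.64
```

```bash
sed -i 's/^JO=.*/JO=np.array([0.6414,0.1747]);JY=-0.0755/' h.py; python3 - <<'E'
from h import *
print(rel(jig(0,0,.225),-np.pi+JY)); print(rel(jig(0,-.114,.175),-np.pi+JY))
E
```

```text
(array([-0.0002,  0.0007, -0.04  ]), np.float64(-0.4))
(array([-0.0007, -0.1136,  0.0094]), np.float64(-0.4))
```

```bash
python3 -m handwheel '[[[0.04,0,0,0,0],[0.04,0,0,0,0],[0.04,0,0,-0.02,0],[0.04,0,0,-0.045,0],[0.014,0,-0.03,-0.05,0],[0.014,0,-0.065,-0.05,0],[0.014,-0.0007,-0.1,-0.04,0],[0.014,-0.0007,-0.1136,-0.02,0],[0.014,-0.0007,-0.1136,0,0],[0.014,-0.0007,-0.1136,0.004,0],[0.014,-0.0007,-0.1136,0.004,0],[0.014,-0.0007,-0.1136,0.004,0],[0.014,-0.0007,-0.1136,0.004,0]]]' 20; python3 - <<'E'
from h import *
stt();print(rel(jig(0,-.114,.145),-np.pi+JY))
c=np.mean([grab_frame("top").astype(float) for _ in range(3)],0).astype(np.uint8);d=np.mean([grab_frame("scene").astype(float) for _ in range(3)],0).astype(np.uint8)
o=np.hstack([cv2.resize(c[120:180,180:240],(400,400),interpolation=0),cv2.resize(d[170:230,280:340],(400,400),interpolation=0)]);cv2.imwrite("pics/a2.png",o)
E
```

```text
t: 6.02
eef_pos: [0.6337, 0.0618, 0.182]
ee_rot: [3.136, 0.008, 3.061]
force: [0.4, 0.4, 0.4]
width: 0.014
t 6.02 pos [0.6337 0.0618 0.182 ] rot [3.136 0.008 3.061] F [0.4 0.4 0.4] M [ 0.12 -0.04 -0.02] w 0.014 q6 -0.48
(array([ 0.0011, -0.0011,  0.037 ]), np.float64(-0.3))
```

View pics/a2.png

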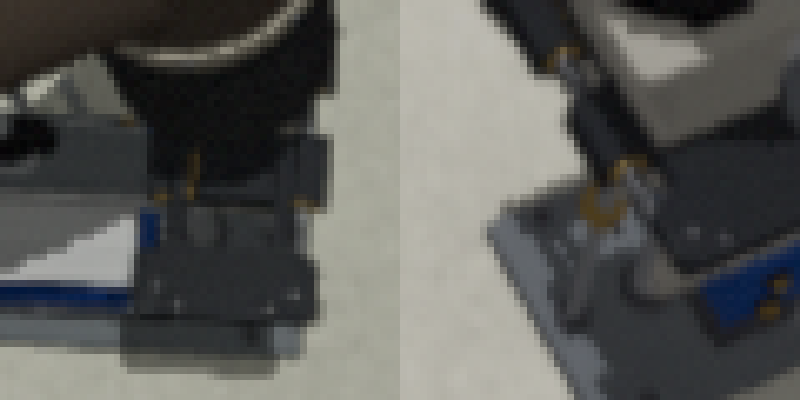

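```bash
python3 -m handwheel '[[[0.014,0.001,-0.001,0.015,0],[0.014,0.001,-0.001,0.025,0],[0.014,0.001,-0.001,0.03,0],[0.014,0.001,-0.001,0.034,0],[0.014,0.001,-0.001,0.036,0]]]' 20; python3 -c "
from h import *
stt()"
```

```text
t: 6.73
eef_pos: [0.6319, 0.0604, 0.1442]
ee_rot: [3.137, 0.005, 3.06]
force: [-0.6, 0.5, -0.3]
width: 0.0139
t 6.73 pos [0.6319 0.0604 0.1442] rot [3.137 0.005 3.06 ] F [-0.6  0.5 -0.3] M [ 0.06 -0.02  0.02] w 0.0139 q6 -0.48
```

```bash
python3 -m handwheel '[[[0.014,0,0,0.0015,0],[0.014,0,0,0.003,0],[0.014,0,0,0.0045,0],[0.014,0,0,0.0045,0]]]' 20; python3 -c "
from h import *
stt()"
```

```text
t: 7.07
eef_pos: [0.6319, 0.0604, 0.1396]
ee_rot: [3.137, 0.005, 3.06]
force: [-0.2, -0.4, -0.3]
width: 0.0141
t 7.07 pos [0.6319 0.0604 0.1396] rot [3.137 0.005 3.06 ] F [-0.2 -0.4 -0.3] M [ 0.11 -0.07 -0.02] w 0.0141 q6 -0.48
```

```bash
python3 -m handwheel '[[[0.014,0,0,0.0015,0],[0.014,0,0,0.003,0],[0.014,0,0,0.003,0]]]' 20
```

```text
t: 7.32
eef_pos: [0.6318, 0.0604, 0.1363]
ee_rot: [3.137, 0.005, 3.06]
force: [-0.2, 0.2, 0.3]
width: 0.014
```

```bash
python3 -m handwheel '[[[0.014,0,0,0.0015,0],[0.014,0,0,0.0015,0]]]' 20;python3 -m handwheel '[[[0.014,0,0,0.0015,0],[0.014,0,0,0.0015,0]]]' 20
```

```text
t: 7.48
eef_pos: [0.632, 0.0605, 0.1351]
ee_rot: [3.137, 0.005, 3.06]
force: [-0.7, -0.2, 0.7]
width: 0.0144
t: 7.65
eef_pos: [0.6321, 0.0605, 0.1342]
ee_rot: [3.137, 0.006, 3.06]
force: [-2.8, -0.7, 4.6]
width: 0.0139
```

```bash
python3 -m handwheel '[[[0.014,0,0,0.001,0],[0.014,0,0,0.001,0]]]' 20
```

```text
t: 7.82
eef_pos: [0.6321, 0.0605, 0.134]
ee_rot: [3.137, 0.006, 3.061]
force: [-2.4, 0.2, 6.0]
width: 0.014
```

```bash
python3 - <<'E'
from h import *
print(rel(jig(-.060,0,.24),-np.pi/2+JY)); print(rel(jig(-.050,0,.145),-np.pi/2+JY))
E
```

```text
(array([ 0.0593,  0.1148, -0.1058]), np.float64(-90.3))
(array([ 0.0499,  0.1144, -0.0108]), np.float64(-90.3))
```

```bash
python3 -m handwheel '[[[0.014,0,0,-0.03,0],[0.014,0,0,-0.07,0],[0.014,0.01,0.01,-0.1,-7],[0.014,0.03,0.025,-0.105,-14],[0.014,0.05,0.045,-0.105,-21],[0.014,0.06,0.065,-0.105,-28],[0.014,0.06,0.085,-0.105,-35],[0.014,0.06,0.105,-0.105,-42],[0.014,0.06,0.115,-0.105,-49],[0.014,0.06,0.115,-0.105,-56],[0.014,0.06,0.115,-0.105,-63],[0.014,0.06,0.115,-0.105,-70],[0.014,0.06,0.115,-0.105,-77],[0.014,0.06,0.115,-0.105,-84],[0.014,0.06,0.115,-0.105,-90.3],[0.014,0.055,0.115,-0.085,-90.3],[0.014,0.05,0.1145,-0.045,-90.3],[0.014,0.05,0.1145,-0.011,-90.3],[0.014,0.05,0.1145,-0.011,-90.3]]]' 20; python3 - <<'E'
from h import *
stt();print(rel(jig(-.050,0,.12),-np.pi/2+JY))
T=grab_frame("top");S=grab_frame("scene")
o=np.hstack([cv2.resize(T[120:180,150:210],(400,400),interpolation=0),cv2.resize(S[150:230,290:370],(400,400),interpolation=0)]);cv2.imwrite("pics/a3.png",o)
E
```

```text
t: 9.4
eef_pos: [0.5874, 0.1767, 0.1381]
ee_rot: [3.138, -0.001, -1.648]
force: [-2.6, -0.7, -2.2]
width: 0.0141
t 9.4 pos [0.5874 0.1767 0.1381] rot [ 3.138e+00 -1.000e-03 -1.648e+00] F [-2.6 -0.7 -2.2] M [-0.17  0.33 -0.01] w 0.0141 q6 0.89
(array([-0.0021, -0.004 ,  0.018 ]), np.float64(-0.1))
```

View pics/a3.png

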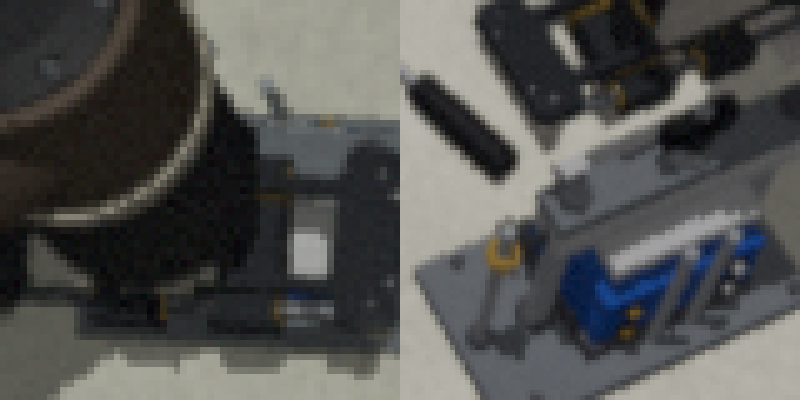

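```bash
python3 -m handwheel '[[[0.014,-0.002,-0.003,0.008,0],[0.014,-0.002,-0.003,0.016,0],[0.014,-0.002,-0.003,0.018,0],[0.014,-0.002,-0.003,0.018,0]]]' 20;python3 -m handwheel '[[[0.014,0,0,0.003,0],[0.014,0,0,0.005,0],[0.014,0,0,0.005,0]]]' 20
```

```text
t: 9.83
eef_pos: [0.5944, 0.18, 0.127]
ee_rot: [-3.137, 0.003, -1.646]
force: [-0.5, -0.2, -0.3]
width: 0.0144
t: 10.08
eef_pos: [0.5943, 0.18, 0.1219]
ee_rot: [-3.137, 0.003, -1.646]
force: [0.1, 0.5, 0.6]
width: 0.0136
```

```bash
python3 -m handwheel '[[[0.014,0,0.003,0,0],[0.014,0,0.003,0.003,0],[0.014,0,0.003,0.005,0],[0.014,0,0.003,0.005,0]]]' 20;python3 -m handwheel '[[[0.014,0,0,0.0015,0],[0.014,0,0,0.003,0],[0.014,0,0,0.003,0]]]' 20
```

```text
t: 10.42
eef_pos: [0.591, 0.1802, 0.1164]
ee_rot: [-3.138, 0.002, -1.646]
force: [0.4, -0.4, -0.7]
width: 0.0138
t: 10.67
eef_pos: [0.5909, 0.1801, 0.113]
ee_rot: [-3.138, 0.002, -1.646]
force: [0.2, 0.4, -0.7]
width: 0.0141
```

```bash
python3 -m handwheel '[[[0.014,0,0,0.0015,0],[0.014,0,0,0.0025,0],[0.014,0,0,0.0025,0]]]' 20
```

```text
t: 10.92
eef_pos: [0.5912, 0.1802, 0.1116]
ee_rot: [-3.137, 0.002, -1.646]
force: [-2.9, 0.1, 8.2]
width: 0.0139
```

```bash
python3 -m handwheel '[[[0.014,0,0,0.0015,0],[0.014,0,0,0.0015,0]]]' 20
```

```text
t: 11.08
eef_pos: [0.5912, 0.1802, 0.1115]
ee_rot: [-3.137, 0.002, -1.646]
force: [-5.8, -0.4, 10.2]
width: 0.0143
```

```bash
python3 -m handwheel '[[[0.014,0,0,0.0015,0],[0.014,0,0,0.0015,0]]]' 20
```

```text
t: 11.25
eef_pos: [0.5912, 0.1801, 0.1115]
ee_rot: [-3.136, 0.002, -1.645]
force: [-5.0, -0.0, 11.1]
width: 0.0141
```

```bash
python3 - <<'E'
from h import *
S1=np.mean([grab_frame("scene").astype(float) for _ in range(6)],0);np.save("S1.npy",S1)
S0=np.load("Sm.npy")
x0,y0,x1,y1=302,188,327,212
out=[]
for im,zp in((S0,(.1375,.1325)),(S1,(.1336,.1286))):
    c=np.clip(im[y0:y1,x0:x1]*1.7,0,255).astype(np.uint8);c=cv2.resize(c,None,fx=16,fy=16,interpolation=cv2.INTER_NEAREST)
    out.append(c.copy())
    P=lambda p:tuple(((proj("scene",p)-[x0,y0]+.5)*16).astype(int).tolist())
    for z,col in((.134,(0,255,255)),(.126,(0,160,255)),(.16,(255,255,255))):
        r=.004 if z==.16 else .01
        cv2.polylines(c,[np.array([P(jig(r*np.cos(a),-.112+r*np.sin(a),z)) for a in np.linspace(0,6.28,40)])],True,col,1)
    for z,col in zip(zp,((0,0,255),(255,0,255))): cv2.line(c,P(jig(0,-.085,z)),P(jig(0,-.102,z)),col,1)
    out.append(c)
cv2.imwrite("pics/ov.png",np.vstack([np.hstack(out[:2]),np.hstack(out[2:])])[:, :])
o=cv2.imread("pics/ov.png");print(o.shape);cv2.imwrite("pics/ov.png",cv2.resize(o,(625,600)))
E
```

```text
(768, 800, 3)
```

View pics/ov.png

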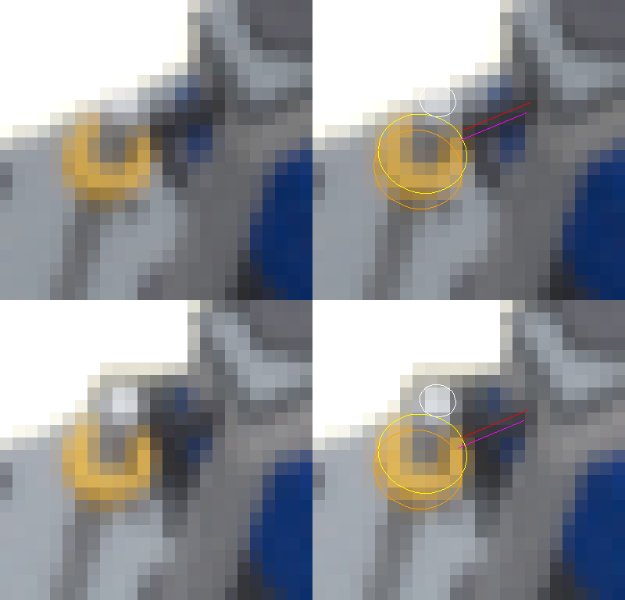

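```bash
python3 - <<'E'
from h import *
def samp(im,P):
    P=np.float32(P);return cv2.remap(im.astype(np.float32),P[None,:,0].copy(),P[None,:,1].copy(),cv2.INTER_LINEAR)[0]
n="scene"
for f in("Sm.npy","S1.npy"):
  im=np.load(f)
  o=-C[n]["R"].T@C[n]["t"];a=jig(0,-.112,.13);d=(o-a)[:2];d/=np.linalg.norm(d);e=np.array([-d[1],d[0]])
  for w in(-.004,0,.004):
    r=np.arange(-.004,.0201,.001);v=samp(im,[a+0 if 0 else proj(n,a+np.r_[d*q+e*w,0]) for q in r]);g=v[:,2]-v[:,0]
    print(f,w);print(g.round(0).astype(int));print(v.sum(1).round(0).astype(int))
    m=g.max();i=np.argmax(g)
    print("rise",np.interp(m/2,g[:i+1],r[:i+1]*1e3).round(2),"fall",np.interp(-m/2,-g[i:],r[i:]*1e3).round(2))
E
```

```text
Sm.npy -0.004
[35 34 39 43 48 55 63 69 71 71 69 63 53 43 31 22 13  4  0 -2 -4 -5 -5 -5
 -4]
[237 235 239 242 245 252 258 262 261 256 251 242 233 228 225 221 220 221
 223 226 226 227 225 222 221]
rise -2.69 fall 9.63
Sm.npy 0
[ 4  5  7 13 24 36 48 57 65 71 70 64 59 51 39 28 17 11  5  0 -2 -2 -3 -3
 -3]
[194 196 197 204 217 231 243 250 255 259 248 231 215 201 192 183 175 176
 180 183 186 189 190 190 190]
rise 0.94 fall 10.28
Sm.npy 0.004
[36 36 40 45 51 55 59 63 68 61 55 49 40 29 19 11  6  2 -2 -4 -5 -6 -6 -7
 -7]
[194 194 205 218 233 242 249 255 261 247 233 220 215 212 209 209 216 221
 225 230 236 241 244 246 247]
rise -4.0 fall 8.57
S1.npy -0.004
[35 36 40 44 49 55 62 67 71 74 74 71 63 54 41 29 18  7  2 -2 -4 -6 -6 -5
 -5]
[259 258 261 265 268 272 277 281 283 282 281 274 260 248 240 238 239 240
 243 246 246 247 244 240 236]
rise -2.6 fall 10.33
S1.npy 0
[ 3  4  6 10 19 29 39 51 62 71 73 70 68 61 49 37 25 17  8  2 -1 -2 -3 -4
 -4]
[213 215 216 222 233 245 254 265 275 282 275 261 248 234 222 212 201 200
 202 202 205 207 209 210 210]
rise 1.73 fall 11.07
S1.npy 0.004
[36 36 38 40 43 48 56 64 72 68 65 62 54 43 33 23 15  7  0 -2 -4 -7 -7 -7
 -7]
[208 206 210 216 224 234 249 264 277 268 258 249 242 236 230 228 235 241
 244 251 258 265 267 269 269]
rise -4.0 fall 9.65
```

```bash
python3 - <<'E'
from h import *
stt();print(rel(jig(0,0,.184),3.060-2*np.pi))
E
```

```text
t 11.55 pos [0.5912 0.1802 0.1115] rot [-3.136e+00  2.000e-03 -1.645e+00] F [-4.9 -0.6 11. ] M [-0.2   1.93 -0.03] w 0.0138 q6 0.88
(array([ 0.0015, -0.0508, -0.0722]), np.float64(90.4))
```

```bash
python3 -m handwheel '[[[0.04,0,0,-0.03,0],[0.04,0,0,-0.07,0],[0.04,0,0,-0.11,7],[0.04,0,0,-0.13,14],[0.04,0,-0.01,-0.13,21],[0.04,0.001,-0.02,-0.13,28],[0.04,0.001,-0.03,-0.13,35],[0.04,0.001,-0.04,-0.13,42],[0.04,0.0015,-0.051,-0.13,49],[0.04,0.0015,-0.051,-0.13,56],[0.04,0.0015,-0.051,-0.13,63],[0.04,0.0015,-0.051,-0.13,70],[0.04,0.0015,-0.051,-0.13,77],[0.04,0.0015,-0.051,-0.13,84],[0.04,0.0015,-0.051,-0.13,90.4],[0.04,0.0015,-0.051,-0.11,90.4],[0.04,0.0015,-0.051,-0.085,90.4],[0.04,0.0015,-0.051,-0.072,90.4],[0.04,0.0015,-0.051,-0.072,90.4]]]' 20; python3 - <<'E'
from h import *
stt();print(rel(jig(0,0,.184),3.060-2*np.pi))
E
```

```text
t: 13.13
eef_pos: [0.6396, 0.174, 0.18]
ee_rot: [-3.141, 0.001, 3.06]
force: [-0.4, 0.3, -1.2]
width: 0.0396
t 13.13 pos [0.6396 0.174  0.18  ] rot [-3.141e+00  1.000e-03  3.060e+00] F [-0.4  0.3 -1.2] M [ 0.03  0.08 -0.05] w 0.0396 q6 -0.64
(array([-0.0017,  0.0008, -0.004 ]), np.float64(-0.0))
```

Close on the knob, then turn 76° more.

```bash
python3 -m handwheel '[[[0.0,-0.0017,0.0008,-0.004,0],[0.0,-0.0017,0.0008,-0.004,0],[0.0,-0.0017,0.0008,-0.004,0],[0.0,-0.0017,0.0008,-0.004,0],[0.0,-0.0017,0.0008,-0.004,0]]]' 20; python3 -c "
from h import *
stt();print(rel(jig(0,0,.184),3.060-2*np.pi))"
```

```text
t: 13.55
eef_pos: [0.6415, 0.1749, 0.185]
ee_rot: [3.141, 0.001, 3.06]
force: [-1.5, 2.1, 4.3]
width: 0.0137
t 13.55 pos [0.6415 0.1749 0.185 ] rot [3.141e+00 1.000e-03 3.060e+00] F [-1.5  2.1  4.3] M [ 0.49  0.43 -0.04] w 0.0137 q6 -0.64
(array([ 0.0001, -0.0002,  0.001 ]), np.float64(-0.0))
```

```bash
python3 -m handwheel '[[[0.0,0,0,0,6],[0.0,0,0,0,12],[0.0,0,0,0,18],[0.0,0,0,0,24],[0.0,0,0,0,30],[0.0,0,0,0,36],[0.0,0,0,0,42],[0.0,0,0,0,48],[0.0,0,0,0,54],[0.0,0,0,0,60],[0.0,0,0,0,66],[0.0,0,0,0,72],[0.0,0,0,0,76],[0.0,0,0,0,76],[0.0,0,0,0,76]]]' 20; python3 -m handwheel '[[[0.04,0,0,0,0],[0.04,0,0,0,0],[0.04,0,0,-0.03,0],[0.06,0,0,-0.06,0],[0.06,0,0,-0.06,0]]]' 20; python3 -c "
from h import *
stt()"
```

```text
t: 14.8
eef_pos: [0.6414, 0.175, 0.1851]
ee_rot: [3.14, -0.001, 1.736]
force: [-0.5, 0.8, -0.9]
width: 0.0138
t: 15.22
eef_pos: [0.6443, 0.1755, 0.2522]
ee_rot: [3.13, -0.002, 1.738]
force: [0.5, 0.6, 1.6]
width: 0.0417
t 15.22 pos [0.6443 0.1755 0.2522] rot [ 3.130e+00 -2.000e-03  1.738e+00] F [0.5 0.6 1.6] M [ 0.12 -0.38 -0.03] w 0.0417 q6 -1.96
```

```bash
python3 - <<'E'
from h import *
for n,f in(("top","Tm.npy"),("scene","Sm.npy")):
    im=np.load(f).astype(np.uint8);h=cv2.cvtColor(im,cv2.COLOR_BGR2HSV)
    m=((h[...,0]<20)&(h[...,1]>90)&(h[...,2]>40)).astype(np.uint8)
    x0,y0,x1,y1=(270,125,365,235) if n=="top" else(150,185,255,310)
    k=np.zeros_like(m);k[y0:y1,x0:x1]=m[y0:y1,x0:x1]
    cs,_=cv2.findContours(k,cv2.RETR_EXTERNAL,cv2.CHAIN_APPROX_NONE)
    for c in cs:
        if cv2.contourArea(c)<200: continue
        p=np.array([onz(n,q[0].astype(float),.011)[:2]*1000 for q in c],np.float32)
        (cx,cy),(w,hh),a=cv2.minAreaRect(p);b=cv2.boxPoints(((cx,cy),(w,hh),a))
        e=b[1]-b[0] if np.linalg.norm(b[1]-b[0])>np.linalg.norm(b[2]-b[1]) else b[2]-b[1]
        if e[0]<0:e=-e
        print(n,"c",round(cx,1),round(cy,1),"size",round(w),round(hh),"yaw",round(np.degrees(np.arctan2(e[1],e[0])),1))
    if n=="scene": pass
S=grab_frame("scene");T=grab_frame("top");crop(S,285,155,385,245,8,"pics/b1.png")
E
```

```text
top c 458.2 -304.3 size 48 129 yaw -12.4
top c 483.3 -198.6 size 47 129 yaw -17.8
top c 606.0 -333.5 size 47 129 yaw -12.2
top c 626.2 -236.5 size 46 128 yaw -8.2
scene c 609.8 -332.7 size 47 135 yaw -11.9
scene c 630.0 -235.7 size 47 135 yaw -8.4
scene c 462.9 -304.0 size 47 137 yaw -12.2
scene c 487.8 -198.9 size 46 138 yaw -17.5
```

View pics/b1.png

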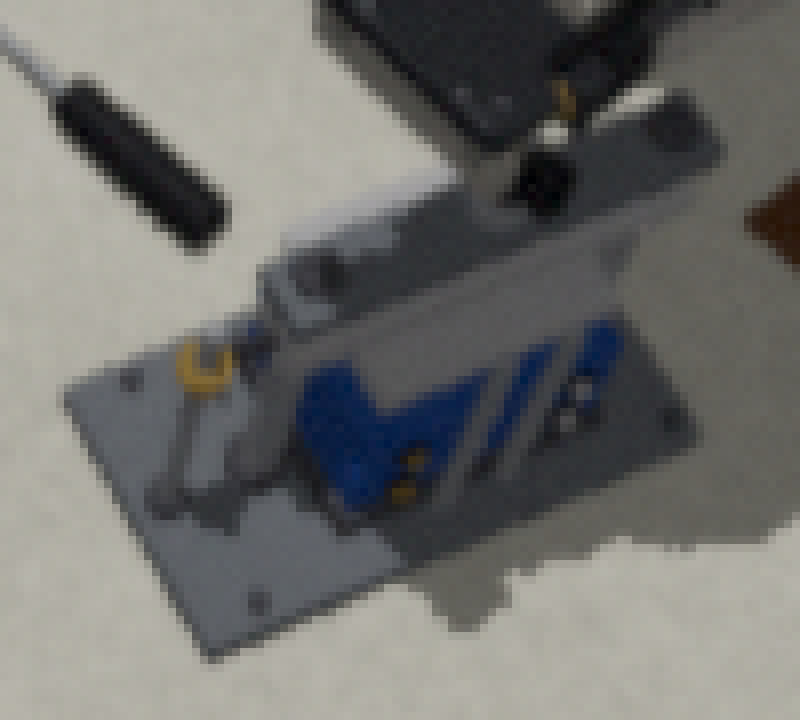

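```bash
python3 - <<'E'
from h import *
stt();d=.4325,-.182;print(rel((*d,.1),np.pi/2-np.radians(17.6)));print(rel((*d,.006),np.pi/2-np.radians(17.6)))
E
```

```text
t 15.32 pos [0.6422 0.1753 0.2472] rot [ 3.136e+00 -2.000e-03  1.737e+00] F [-0.1 -0.1 -0.4] M [ 0.08 -0.08 -0.03] w 0.0498 q6 -1.96
(array([-0.318 , -0.2665,  0.1452]), np.float64(27.1))
(array([-0.3182, -0.267 ,  0.2392]), np.float64(27.1))
```

```bash
python3 -m handwheel '[[[0.065,-0.02,-0.017,-0.01,2],[0.065,-0.052,-0.043,-0.01,5],[0.065,-0.083,-0.07,-0.01,9],[0.065,-0.115,-0.097,-0.01,13],[0.065,-0.147,-0.123,0,17],[0.065,-0.179,-0.15,0.02,21],[0.065,-0.21,-0.177,0.04,25],[0.065,-0.243,-0.203,0.06,27],[0.065,-0.274,-0.23,0.09,27],[0.065,-0.3,-0.25,0.12,27],[0.065,-0.318,-0.266,0.145,27],[0.065,-0.318,-0.266,0.16,27],[0.065,-0.318,-0.266,0.16,27],[0.065,-0.318,-0.266,0.16,27]]]' 20;python3 - <<'E'
from h import *
stt();d=.4325,-.182;print(rel((*d,.006),np.pi/2-np.radians(17.6)))
S1=np.mean([grab_frame("scene").astype(float) for _ in range(5)],0);np.save("S2.npy",S1)
S0=np.load("Sm.npy")
x0,y0,x1,y1=302,188,327,212
out=[]
for im,zp in((S0,(.1375,.1325)),(S1,(.1303,.127))):
    c=np.clip(im[y0:y1,x0:x1]*1.7,0,255).astype(np.uint8);c=cv2.resize(c,None,fx=16,fy=16,interpolation=cv2.INTER_NEAREST)
    out.append(c.copy())
    P=lambda p:tuple(((proj("scene",p)-[x0,y0]+.5)*16).astype(int).tolist())
    for z,col in((.134,(0,255,255)),(.126,(0,160,255)),(.16,(255,255,255))):
        r=.004 if z==.16 else .01
        cv2.polylines(c,[np.array([P(jig(r*np.cos(a),-.112+r*np.sin(a),z)) for a in np.linspace(0,6.28,40)])],True,col,1)
    for z,col in zip(zp,((0,0,255),(255,0,255))): cv2.line(c,P(jig(0,-.085,z)),P(jig(0,-.102,z)),col,1)
    out.append(c)
o=np.vstack([np.hstack(out[:2]),np.hstack(out[2:])]);cv2.imwrite("pics/ov2.png",cv2.resize(o,(625,600)))
T=grab_frame("top");cv2.imwrite("pics/b2.png",cv2.resize(T[110:260,240:390],(600,600)))
E
```

```text
t: 16.48
eef_pos: [0.4313, -0.1825, 0.0839]
ee_rot: [3.141, -0.003, 1.264]
force: [0.9, 0.0, 0.6]
width: 0.0648
t 16.48 pos [ 0.4313 -0.1825  0.0839] rot [ 3.141e+00 -3.000e-03  1.264e+00] F [0.9 0.  0.6] M [ 0.04 -0.24  0.01] w 0.0648 q6 -1.89
(array([0.0006, 0.001 , 0.0779]), np.float64(0.0))
```

View pics/ov2.png

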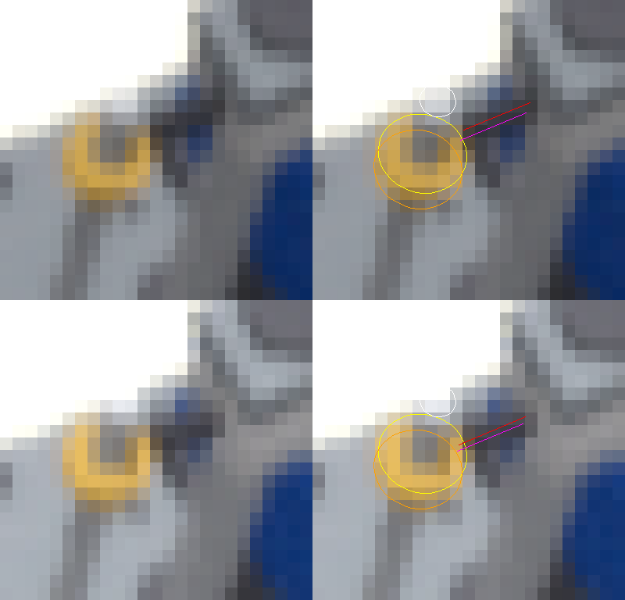

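View pics/b2.png

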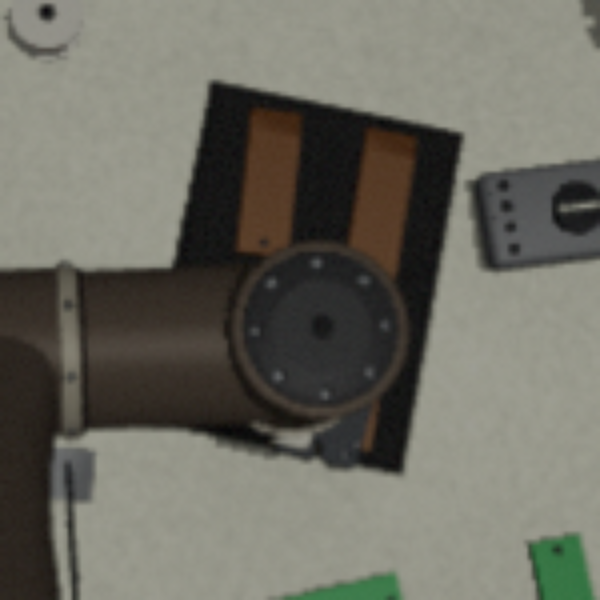

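```bash
python3 -m handwheel '[[[0.065,0.0006,0.001,0.03,0],[0.065,0.0006,0.001,0.06,0],[0.065,0.0006,0.001,0.072,0],[0.065,0.0006,0.001,0.077,0],[0.065,0.0006,0.001,0.077,0],[0.0,0.0006,0.001,0.077,0],[0.0,0.0006,0.001,0.077,0],[0.0,0.0006,0.001,0.077,0],[0.0,0.0006,0.001,0.077,0]]]' 35;python3 - <<'E'
from h import *
stt()
E
```

```text
t: 17.53
eef_pos: [0.4368, -0.1807, 0.0102]
ee_rot: [3.134, -0.005, 1.267]
force: [0.2, -0.0, 0.3]
width: 0.044
t 17.53 pos [ 0.4368 -0.1807  0.0102] rot [ 3.134 -0.005  1.267] F [ 0.2 -0.   0.3] M [-0.06 -0.12 -0.01] w 0.044 q6 -1.89
```

```bash
python3 -m handwheel '[[[0.06,0,0,0,0],[0.06,0,-0.003,0,0],[0.06,0,-0.005,0.003,0],[0.06,0,-0.005,0.005,0],[0.06,0,-0.005,0.005,0]]]' 35;python3 - <<'E'
from h import *
stt()
E
```

```text
t: 17.95
eef_pos: [0.4315, -0.1792, 0.0048]
ee_rot: [3.134, -0.005, 1.267]
force: [0.1, -0.1, -0.8]
width: 0.0594
t 17.95 pos [ 0.4315 -0.1792  0.0048] rot [ 3.134 -0.005  1.267] F [ 0.1 -0.1 -0.8] M [ 0.06 -0.13  0.  ] w 0.0594 q6 -1.9
```

```bash
python3 -m handwheel '[[[0.0,0,0,0,0],[0.0,0,0,0,0],[0.0,0,0,0,0],[0.0,0,0,0,0]]]' 45;python3 -m handwheel '[[[0.0,0,0,-0.01,0],[0.0,0,0,-0.04,0],[0.0,0,0,-0.08,0],[0.0,0,0,-0.12,0],[0.0,0,0,-0.13,0],[0.0,0,0,-0.13,0]]]' 45;python3 - <<'E'
from h import *
stt()
c=grab_frame("top");d=grab_frame("scene")
o=np.hstack([cv2.resize(c[120:240,240:360],(400,400)),cv2.resize(d[140:290,130:280],(400,400))]);cv2.imwrite("pics/b3.png",o)
E
```

```text
t: 18.28
eef_pos: [0.4315, -0.1792, 0.0047]
ee_rot: [3.134, -0.005, 1.267]
force: [-0.1, -0.2, -0.4]
width: 0.0432
t: 18.78
eef_pos: [0.4326, -0.1797, 0.1385]
ee_rot: [3.128, -0.007, 1.267]
force: [0.2, 0.5, -1.6]
width: 0.0432
t 18.78 pos [ 0.4326 -0.1797  0.1385] rot [ 3.128 -0.007  1.267] F [ 0.2  0.5 -1.6] M [-0.01 -0.1   0.05] w 0.0432 q6 -1.9
```

View pics/b3.png

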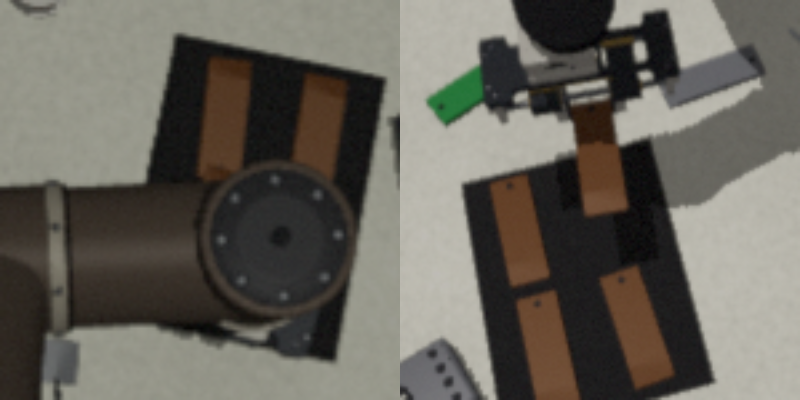

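```bash
python3 - <<'E'
from h import *
print(rel(jig(-.205,0,.11),np.pi/2+JY))
E
```

```text
(array([ 0.3545, -0.1045,  0.026 ]), np.float64(-13.1))
```

```bash
python3 -m handwheel '[[[0.0,0.02,-0.006,0,-2],[0.0,0.055,-0.016,0,-5],[0.0,0.09,-0.026,0,-8],[0.0,0.125,-0.037,0,-11],[0.0,0.16,-0.047,0,-13.1],[0.0,0.195,-0.057,0,-13.1],[0.0,0.23,-0.068,0,-13.1],[0.0,0.265,-0.078,0.01,-13.1],[0.0,0.3,-0.088,0.02,-13.1],[0.0,0.33,-0.098,0.026,-13.1],[0.0,0.35,-0.1045,0.026,-13.1],[0.0,0.3545,-0.1045,0.026,-13.1],[0.0,0.3545,-0.1045,0.026,-13.1],[0.0,0.3545,-0.1045,0.026,-13.1]]]' 45;python3 - <<'E'
from h import *
stt();print(rel(jig(-.182,0,.0872),np.pi/2+JY))
T=np.mean([grab_frame("top").astype(float) for _ in range(2)],0).astype(np.uint8);S=grab_frame("scene")
np.save("T3.npy",T);np.save("S3.npy",S)
o=np.hstack([cv2.resize(T[120:240,140:260],(400,400)),cv2.resize(S[110:230,280:400],(400,400))]);cv2.imwrite("pics/c1.png",o)
E
```

```text
t: 20.05
eef_pos: [0.4361, 0.1894, 0.1086]
ee_rot: [3.135, -0.002, 1.496]
force: [-0.4, 0.3, -1.4]
width: 0.0433
t 20.05 pos [0.4361 0.1894 0.1086] rot [ 3.135e+00 -2.000e-03  1.496e+00] F [-0.4  0.3 -1.4] M [-0.02 -0.02 -0.02] w 0.0433 q6 -2.48
(array([0.0008, 0.0237, 0.0216]), np.float64(0.0))
```

View pics/c1.png

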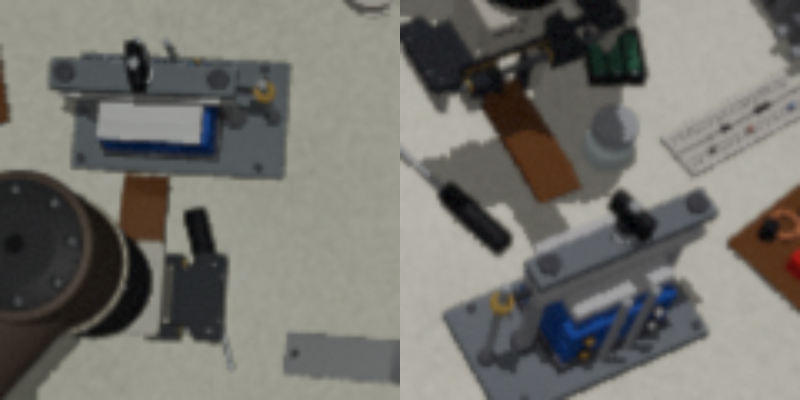

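```bash
python3 - <<'E'
from h import *
T=np.load("T3.npy");h=cv2.cvtColor(T,cv2.COLOR_BGR2HSV)
m=((h[...,0]<20)&(h[...,1]>90)&(h[...,2]>40)).astype(np.uint8);k=np.zeros_like(m);k[165:200,172:195]=m[165:200,172:195]
for r in range(170,196,3):
    w=np.flatnonzero(k[r]); 
    if len(w): p=onz("top",((w[0]+w[-1])/2,r),.112 if r>178 else .108); d=p[:2]-JO; c,s=np.cos(JY),np.sin(JY); print(r,len(w),"jig xy",(c*d[0]+s*d[1]).round(4),(-s*d[0]+c*d[1]).round(4))
st=arm.get_state();d=st["eef_pos"][:2]-JO;print("tcp jig",c*d[0]+s*d[1],-s*d[0]+c*d[1])
# white plate front edge
g=T.astype(int)
for r in(150,154,158,160):
    w=np.flatnonzero((g[r,160:215].mean(1)>120))+160
    if len(w): print(r,w[0],w[-1],[ (lambda d:(-s*d[0]+c*d[1]).round(4))(onz("top",(u,r),.108)[:2]-JO) for u in(w[0]-.5,w[-1]+.5)])
E
```

```text
173 12 jig xy -0.0877 -0.0034
176 13 jig xy -0.0975 -0.0026
179 13 jig xy -0.1079 -0.0041
182 14 jig xy -0.1176 -0.0032
185 13 jig xy -0.1274 -0.0024
188 13 jig xy -0.137 -0.0032
191 10 jig xy -0.1464 -0.0087
tcp jig -0.20524591920419974 -0.0011842422598943737
150 200 205 [np.float64(-0.0492), np.float64(-0.0687)]
154 160 199 [np.float64(0.0797), np.float64(-0.0502)]
158 160 199 [np.float64(0.0785), np.float64(-0.0512)]
160 160 199 [np.float64(0.0779), np.float64(-0.0517)]
```

```bash
python3 -m handwheel '[[[0.0,0.001,0.005,0.012,0],[0.0,0.002,0.015,0.0205,0],[0.0,0.002,0.022,0.0205,0],[0.0,0.002,0.025,0.0205,0],[0.0,0.002,0.04,0.0205,0],[0.0,0.002,0.05,0.0205,0],[0.0,0.002,0.06,0.0205,0],[0.0,0.002,0.06,0.0205,0],[0.0,0.002,0.06,0.0205,0]]]' 45;python3 - <<'E'
from h import *
stt();print(rel(jig(-.142,0.001,.0872),np.pi/2+JY))
S=np.mean([grab_frame("scene").astype(float) for _ in range(2)],0).astype(np.uint8);T=grab_frame("top")
o=np.hstack([cv2.resize(T[120:200,150:230],(400,400)),cv2.resize(S[150:230,290:370],(400,400))]);cv2.imwrite("pics/c2.png",o)
E
```

```text
t: 20.95
eef_pos: [0.4971, 0.1861, 0.0896]
ee_rot: [3.134, -0.003, 1.493]
force: [-0.5, -0.4, -1.7]
width: 0.0432
t 20.95 pos [0.4971 0.1861 0.0896] rot [ 3.134e+00 -3.000e-03  1.493e+00] F [-0.5 -0.4 -1.7] M [ 0.   -0.01 -0.02] w 0.0432 q6 -2.38
(array([0.0005, 0.0027, 0.0025]), np.float64(-0.2))
```

View pics/c2.png

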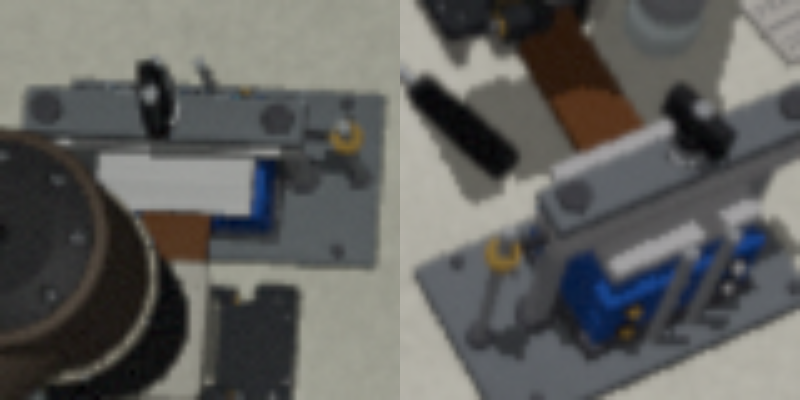

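```bash
python3 -m handwheel '[[[0.0,0.0005,0.003,0.002,0],[0.0,0.0005,0.003,0.004,0],[0.0,0.0005,0.003,0.006,0],[0.0,0.0005,0.003,0.006,0]]]' 45;python3 -m handwheel '[[[0.0,0,0,0.002,0],[0.0,0,0,0.004,0],[0.0,0,0,0.004,0]]]' 45
```

```text
t: 21.43
eef_pos: [0.4991, 0.1865, 0.0832]
ee_rot: [3.134, -0.003, 1.494]
force: [-0.1, 0.1, -0.7]
width: 0.0434
t: 21.68
eef_pos: [0.4993, 0.1866, 0.0791]
ee_rot: [3.134, -0.003, 1.494]
force: [-0.5, 0.0, 2.0]
width: 0.0433
```

```bash
python3 -m handwheel '[[[0.0,0,0,0.001,0],[0.0,0,0,0.001,0]]]' 45; python3 -c "
from h import *
stt()"
```

```text
t: 21.85
eef_pos: [0.4996, 0.1868, 0.0783]
ee_rot: [3.133, -0.003, 1.494]
force: [-0.3, -0.6, 3.0]
width: 0.0437
t 21.85 pos [0.4996 0.1868 0.0783] rot [ 3.133e+00 -3.000e-03  1.494e+00] F [-0.3 -0.6  3. ] M [-0.   -0.19 -0.09] w 0.0437 q6 -2.38
```

```bash
python3 -m handwheel '[[[0.0,0,0,-0.001,0],[0.0,0,0.008,-0.001,0],[0.0,0,0.018,-0.001,0],[0.0,0,0.028,-0.001,0],[0.0,0,0.038,-0.001,0],[0.0,0,0.046,-0.001,0],[0.0,0,0.052,-0.001,0],[0.0,0,0.054,-0.001,0],[0.0,0,0.054,-0.001,0]]]' 45; python3 -c "
from h import *
stt();d=arm.get_state()['eef_pos'][:2]-JO;print('jig x,y',np.cos(JY)*d[0]+np.sin(JY)*d[1],-np.sin(JY)*d[0]+np.cos(JY)*d[1])"
```

```text
t: 22.6
eef_pos: [0.5558, 0.1827, 0.0807]
ee_rot: [3.131, -0.004, 1.494]
force: [-1.4, -0.5, 10.2]
width: 0.0437
t 22.6 pos [0.5558 0.1827 0.0807] rot [ 3.131 -0.004  1.494] F [-1.4 -0.5 10.2] M [-0.4  -0.14 -0.06] w 0.0437 q6 -2.31
jig x,y -0.08599061926579873 0.0015350650267393039
```

```bash
python3 -m handwheel '[[[0.0,0,0.001,-0.001,0],[0.0,0,0.003,-0.001,0],[0.0,0,0.005,-0.001,0],[0.0,0,0.006,-0.001,0]]]' 45; python3 -c "
from h import *
stt();d=arm.get_state()['eef_pos'][:2]-JO;print('jig x,y',np.cos(JY)*d[0]+np.sin(JY)*d[1],-np.sin(JY)*d[0]+np.cos(JY)*d[1])"
```

```text
t: 22.93
eef_pos: [0.5595, 0.1819, 0.0815]
ee_rot: [3.137, -0.002, 1.493]
force: [-21.9, 6.1, 17.5]
width: 0.0432
t 22.93 pos [0.5595 0.1819 0.0815] rot [ 3.137e+00 -2.000e-03  1.493e+00] F [-21.9   6.1  17.5] M [2.53 7.36 0.36] w 0.0432 q6 -2.3
jig x,y -0.08222765015222498 0.0010240945435569162
```

```bash
python3 -m handwheel '[[[0.056,0,-0.0005,0,0],[0.056,0,-0.0005,0,0],[0.056,0,-0.0005,0,0]]]' 45; python3 -c "
from h import *
stt()"; python3 -m handwheel '[[[0.06,0,-0.002,-0.02,0],[0.06,0,-0.02,-0.05,0],[0.06,0,-0.05,-0.08,0],[0.06,-0.02,-0.07,-0.1,0],[0.06,-0.05,-0.09,-0.1,0]]]' 45; python3 - <<'E'
from h import *
stt()
S=np.mean([grab_frame("scene").astype(float) for _ in range(2)],0).astype(np.uint8);T=grab_frame("top")
np.save("S4.npy",S);np.save("T4.npy",T)
o=np.hstack([cv2.resize(T[120:200,150:230],(400,400)),cv2.resize(S[150:230,290:370],(400,400))]);cv2.imwrite("pics/c3.png",o)
d=.4073,-.2925;print(rel((*d,.1),np.pi/2-np.radians(12.3)))
E
```

```text
t: 23.18
eef_pos: [0.5596, 0.1817, 0.081]
ee_rot: [3.137, -0.002, 1.493]
force: [-0.8, 0.0, -0.5]
width: 0.0548
t 23.18 pos [0.5596 0.1817 0.081 ] rot [ 3.137e+00 -2.000e-03  1.493e+00] F [-0.8  0.  -0.5] M [ 0.04 -0.19 -0.02] w 0.0548 q6 -2.3
t: 23.6
eef_pos: [0.4676, 0.1407, 0.1844]
ee_rot: [3.131, -0.006, 1.495]
force: [1.2, -0.1, 0.2]
width: 0.06
t 23.6 pos [0.4676 0.1407 0.1844] rot [ 3.131 -0.006  1.495] F [ 1.2 -0.1  0.2] M [ 0.04 -0.32  0.01] w 0.06 q6 -2.35
(array([-0.4334, -0.0239,  0.0797]), np.float64(7.8))
```

View pics/c3.png

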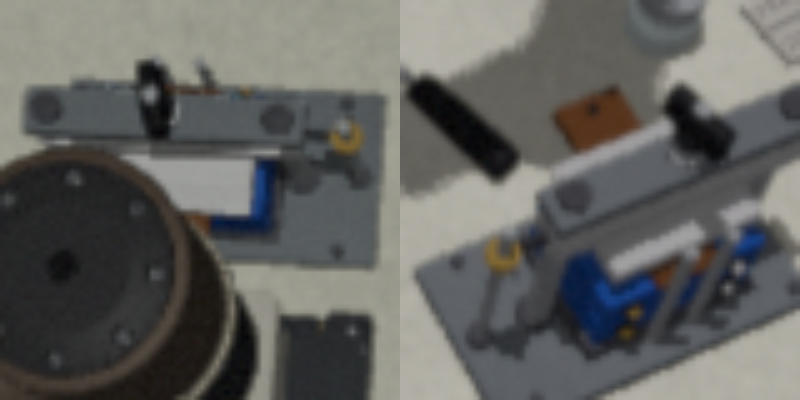

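```bash
python3 -m handwheel '[[[0.065,-0.02,-0.001,0,1],[0.065,-0.06,-0.003,0,3],[0.065,-0.1,-0.006,0,5],[0.065,-0.14,-0.008,0,7.8],[0.065,-0.18,-0.01,0,7.8],[0.065,-0.22,-0.012,0,7.8],[0.065,-0.26,-0.014,0,7.8],[0.065,-0.3,-0.017,0.01,7.8],[0.065,-0.34,-0.019,0.03,7.8],[0.065,-0.38,-0.021,0.06,7.8],[0.065,-0.415,-0.023,0.08,7.8],[0.065,-0.433,-0.024,0.11,7.8],[0.065,-0.433,-0.024,0.13,7.8],[0.065,-0.433,-0.024,0.13,7.8],[0.065,-0.433,-0.024,0.13,7.8]]]' 45;python3 - <<'E'
from h import *
stt();d=.4073,-.2925;print(rel((*d,.0045),np.pi/2-np.radians(12.3)))
E
```

```text
t: 25.0
eef_pos: [0.4068, -0.2923, 0.0484]
ee_rot: [3.14, -0.004, 1.355]
force: [-0.7, -0.0, 0.8]
width: 0.065
t 25.0 pos [ 0.4068 -0.2923  0.0484] rot [ 3.14  -0.004  1.355] F [-0.7 -0.   0.8] M [ 0.03 -0.25 -0.  ] w 0.065 q6 -1.55
(array([-0.0003,  0.0004,  0.0439]), np.float64(-0.1))
```

```bash
python3 -m handwheel '[[[0.065,0,-0.001,0.02,0],[0.065,0,-0.002,0.035,0],[0.065,0,-0.002,0.042,0],[0.065,0,-0.002,0.043,0],[0.065,0,-0.002,0.043,0],[0.065,0,-0.002,0.043,0]]]' 45;python3 - <<'E'
from h import *
stt();d=.4053,-.2921;print(rel((*d,.0045),np.pi/2-np.radians(12.3)))
E
```

```text
t: 25.5
eef_pos: [0.4063, -0.2917, 0.0067]
ee_rot: [3.138, -0.004, 1.356]
force: [0.1, 0.0, -0.3]
width: 0.065
t 25.5 pos [ 0.4063 -0.2917  0.0067] rot [ 3.138 -0.004  1.356] F [ 0.1  0.  -0.3] M [ 0.01 -0.19  0.04] w 0.065 q6 -1.55
(array([-0.0006, -0.0009,  0.0022]), np.float64(-0.0))
```

```bash
python3 -m handwheel '[[[0.065,0,-0.001,0.001,0],[0.065,0,-0.001,0.001,0],[0.0,0,-0.001,0.001,0],[0.0,0,-0.001,0.001,0],[0.0,0,-0.001,0.001,0],[0.0,0,-0.001,0.001,0],[0.0,0,-0.001,0.001,0]]]' 50;python3 -c "
from h import *
stt()"; python3 -m handwheel '[[[0.0,0,0,-0.01,0],[0.0,0,0,-0.04,0],[0.0,0,0,-0.08,0],[0.0,0,0,-0.12,0],[0.0,0,0,-0.13,0],[0.0,0,0,-0.13,0]]]' 50;python3 - <<'E'
from h import *
stt();print(rel(jig(-.205,0.001,.12),np.pi/2+JY))
E
```

```text
t: 26.08
eef_pos: [0.4053, -0.2915, 0.0058]
ee_rot: [3.138, -0.004, 1.356]
force: [-0.6, 0.6, 2.7]
width: 0.0428
t 26.08 pos [ 0.4053 -0.2915  0.0058] rot [ 3.138 -0.004  1.356] F [-0.6  0.6  2.7] M [0.35 0.01 0.04] w 0.0428 q6 -1.55
t: 26.58
eef_pos: [0.4069, -0.2927, 0.1396]
ee_rot: [3.131, -0.003, 1.356]
force: [0.2, -0.7, -1.7]
width: 0.0432
t 26.58 pos [ 0.4069 -0.2927  0.1396] rot [ 3.131e+00 -3.000e-03  1.356e+00] F [ 0.2 -0.7 -1.7] M [ 0.04 -0.08  0.08] w 0.0432 q6 -1.55
(array([ 0.4791, -0.0738,  0.0202]), np.float64(-8.0))
```

```bash
python3 -m handwheel '[[[0.0,0.02,-0.003,0,-2],[0.0,0.06,-0.009,0,-5],[0.0,0.1,-0.015,0,-8],[0.0,0.14,-0.022,0,-8],[0.0,0.18,-0.028,0,-8],[0.0,0.22,-0.034,0,-8],[0.0,0.26,-0.04,0,-8],[0.0,0.3,-0.046,0,-8],[0.0,0.34,-0.052,0,-8],[0.0,0.38,-0.058,0,-8],[0.0,0.42,-0.065,0.01,-8],[0.0,0.455,-0.07,0.02,-8],[0.0,0.475,-0.074,0.02,-8],[0.0,0.479,-0.074,0.02,-8],[0.0,0.479,-0.074,0.02,-8],[0.0,0.479,-0.074,0.02,-8]]]' 50;python3 - <<'E'
from h import *
stt();print(rel(jig(-.182,0.001,.1015),np.pi/2+JY))
T=np.mean([grab_frame("top").astype(float) for _ in range(2)],0).astype(np.uint8);S=grab_frame("scene")
np.save("T5.npy",T)
o=np.hstack([cv2.resize(T[120:240,140:260],(400,400)),cv2.resize(S[110:230,280:400],(400,400))]);cv2.imwrite("pics/d1.png",o)
h=cv2.cvtColor(T,cv2.COLOR_BGR2HSV)
m=((h[...,0]<20)&(h[...,1]>90)&(h[...,2]>40)).astype(np.uint8);c,s=np.cos(JY),np.sin(JY)
for r in range(164,196,3):
    w=np.flatnonzero(m[r,170:196])+170
    if len(w): p=onz("top",((w[0]+w[-1])/2,r),.125); d=p[:2]-JO;  print(r,len(w),"jig xy",(c*d[0]+s*d[1]).round(4),(-s*d[0]+c*d[1]).round(4))
st=arm.get_state();d=st["eef_pos"][:2]-JO;print("tcp jig",c*d[0]+s*d[1],-s*d[0]+c*d[1])
E
```

```text
t: 27.92
eef_pos: [0.4361, 0.1905, 0.1193]
ee_rot: [3.132, -0.0, 1.496]
force: [0.2, -0.7, -1.0]
width: 0.0434
t 27.92 pos [0.4361 0.1905 0.1193] rot [ 3.132 -0.     1.496] F [ 0.2 -0.7 -1. ] M [-0.07 -0.07 -0.01] w 0.0434 q6 -2.48
(array([0.0008, 0.0237, 0.018 ]), np.float64(0.0))
164 14 jig xy -0.0614 -0.0073
167 14 jig xy -0.0711 -0.0081
170 13 jig xy -0.0808 -0.0072
173 15 jig xy -0.0907 -0.0048
176 14 jig xy -0.1006 -0.0009
179 13 jig xy -0.1103 -0.0
182 13 jig xy -0.1198 -0.0008
185 13 jig xy -0.1294 -0.0016
188 13 jig xy -0.139 -0.0024
191 5 jig xy -0.1482 -0.0079
tcp jig -0.20537209864659878 -0.00023810976522687516
```

View pics/d1.png

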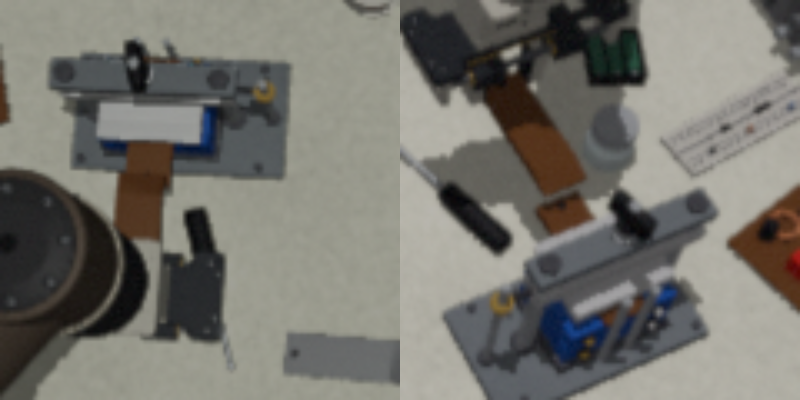

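```bash
python3 - <<'E'
from h import *
c,s=np.cos(JY),np.sin(JY)
def J(p): d=p[:2]-JO;return np.array([c*d[0]+s*d[1],-s*d[0]+c*d[1]])
for f,z,r0,r1 in(("T3.npy",.112,178,189),("T5.npy",.124,178,189),("T5.npy",.0885,164,171)):
    T=np.load(f).astype(float);g=T[...,2]-T[...,0]  # R-B
    for side in(0,1):
        P=[]
        for r in range(r0,r1):
            row=g[r,168:202];m=np.median(row[11:15]);h=m/2+np.median(row[-4:])/2
            idx=np.flatnonzero(row>h)
            idx=idx[(idx>4)&(idx<30)]
            i=idx[0] if side==0 else idx[-1]
            if side==0: u=i-1+(h-row[i-1])/(row[i]-row[i-1])
            else: u=i+(row[i]-h)/(row[i]-row[i+1])
            P.append(J(onz("top",(168+u,r),z)))
        P=np.array(P);k=np.polyfit(P[:,0],P[:,1],1);print(f,side,"angle rel jig",np.degrees(np.arctan(k[0])).round(2),"y mean",P[:,1].mean().round(4))
E
```

```text
T3.npy 0 angle rel jig -0.94 y mean 0.0187
T3.npy 1 angle rel jig 0.09 y mean -0.0249
T5.npy 0 angle rel jig 0.31 y mean 0.0214
T5.npy 1 angle rel jig 3.72 y mean -0.0222
T5.npy 0 angle rel jig 4.3 y mean 0.0215
T5.npy 1 angle rel jig -5.16 y mean -0.0235
```

```bash
python3 -m handwheel '[[[0.0,0,0.01,0.01,0],[0.0,0,0.02,0.02,0],[0.0,0,0.028,0.023,0],[0.0,0,0.03,0.023,0],[0.0,0,0.03,0.023,0],[0.0,0,0.03,0.023,0]]]' 50;python3 -c "
from h import *
stt();print(rel(jig(-.172,0.0005,.094),np.pi/2+JY))"
```

```text
t: 28.57
eef_pos: [0.4668, 0.1873, 0.0978]
ee_rot: [3.131, -0.002, 1.494]
force: [0.1, 0.1, -1.5]
width: 0.0431
t 28.57 pos [0.4668 0.1873 0.0978] rot [ 3.131e+00 -2.000e-03  1.494e+00] F [ 0.1  0.1 -1.5] M [ 0.07 -0.03 -0.04] w 0.0431 q6 -2.43
(array([0.0011, 0.003 , 0.0038]), np.float64(-0.1))
```

```bash
python3 -m handwheel '[[[0.0,0.001,0.003,0.002,0],[0.0,0.001,0.003,0.004,0],[0.0,0.001,0.003,0.004,0]]]' 50;python3 -m handwheel '[[[0.0,0,0,0.0015,0],[0.0,0,0,0.0015,0]]]' 50;python3 -m handwheel '[[[0.0,0,0,0.0015,0],[0.0,0,0,0.0015,0]]]' 50
```

```text
t: 28.82
eef_pos: [0.4698, 0.1882, 0.0938]
ee_rot: [3.131, -0.002, 1.494]
force: [-0.6, -0.0, -1.2]
width: 0.0434
t: 28.98
eef_pos: [0.4698, 0.1883, 0.0922]
ee_rot: [3.131, -0.002, 1.494]
force: [-0.5, -0.2, 0.2]
width: 0.0433
t: 29.15
eef_pos: [0.4698, 0.1884, 0.0907]
ee_rot: [3.13, -0.002, 1.494]
force: [-0.3, -0.3, 1.7]
width: 0.0433
```

```bash
python3 -m handwheel '[[[0.0,0,0,-0.001,0],[0.0,0,0.006,-0.0012,0],[0.0,0,0.014,-0.0012,0],[0.0,0,0.02,-0.0012,0],[0.0,0,0.02,-0.0012,0]]]' 50;python3 -c "
from h import *
stt();print(rel(jig(-.082,0.0005,.092),np.pi/2+JY))"
```

```text
t: 29.57
eef_pos: [0.4913, 0.187, 0.0921]
ee_rot: [3.13, -0.002, 1.494]
force: [1.3, -0.2, 0.0]
width: 0.0432
t 29.57 pos [0.4913 0.187  0.0921] rot [ 3.130e+00 -2.000e-03  1.494e+00] F [ 1.3 -0.2  0. ] M [ 0.09 -0.47 -0.02] w 0.0432 q6 -2.4
(array([-0.0004,  0.0686,  0.001 ]), np.float64(-0.1))
```

```bash
python3 -m handwheel '[[[0.0,0,0.008,0,0],[0.0,0,0.018,0,0],[0.0,0,0.028,0,0],[0.0,0,0.036,0,0],[0.0,0,0.036,0,0]]]' 50;python3 -c "
from h import *
stt();print(rel(jig(-.082,0.0005,.092),np.pi/2+JY))"
```

```text
t: 29.98
eef_pos: [0.5275, 0.1836, 0.0922]
ee_rot: [3.131, -0.001, 1.493]
force: [-1.8, -1.8, 4.4]
width: 0.0428
t 29.98 pos [0.5275 0.1836 0.0922] rot [ 3.131e+00 -1.000e-03  1.493e+00] F [-1.8 -1.8  4.4] M [-0.49  0.39 -0.13] w 0.0428 q6 -2.34
(array([0.0003, 0.0322, 0.0006]), np.float64(-0.1))
```

```bash
python3 -m handwheel '[[[0.0,0,0.007,-0.0003,0],[0.0,0,0.014,-0.0005,0],[0.0,0,0.021,-0.0005,0],[0.0,0,0.027,-0.0005,0],[0.0,0,0.028,-0.0005,0]]]' 50;python3 - <<'E'
from h import *
stt();print(rel(jig(-.082,0.0005,.092),np.pi/2+JY))
S=np.mean([grab_frame("scene").astype(float) for _ in range(2)],0).astype(np.uint8);T=grab_frame("top");np.save("S6.npy",S)
o=np.hstack([cv2.resize(T[120:200,150:230],(400,400)),cv2.resize(S[150:230,290:370],(400,400))]);cv2.imwrite("pics/e1.png",o)
E
```

```text
t: 30.4
eef_pos: [0.554, 0.1806, 0.0931]
ee_rot: [3.135, 0.001, 1.492]
force: [-16.1, 1.9, 15.4]
width: 0.0433
t 30.4 pos [0.554  0.1806 0.0931] rot [3.135e+00 1.000e-03 1.492e+00] F [-16.1   1.9  15.4] M [1.08 5.32 0.02] w 0.0433 q6 -2.31
(array([0.0012, 0.0056, 0.0011]), np.float64(-0.2))
```

View pics/e1.png

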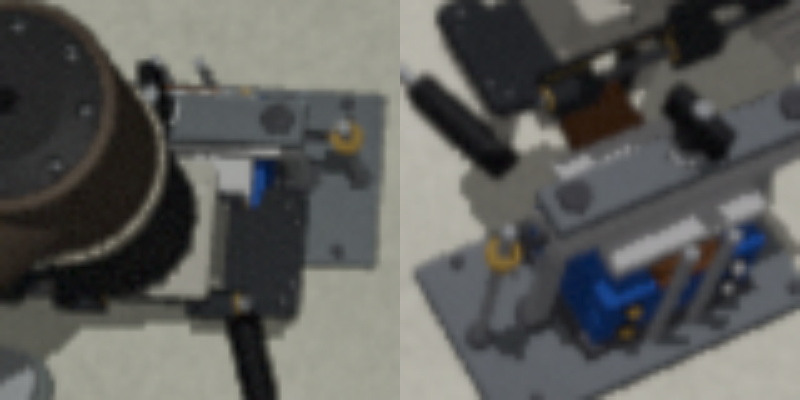

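```bash
python3 -m handwheel '[[[0.0,0,0,-0.001,0],[0.0,0,0,-0.001,0]]]' 55;python3 -m handwheel '[[[0.0,0,0.002,-0.0005,0],[0.0,0,0.004,-0.0005,0],[0.0,0,0.004,-0.0005,0]]]' 55;python3 -c "
from h import *
stt();print(rel(jig(-.082,0.0005,.092),np.pi/2+JY))"
```

```text
t: 30.72
eef_pos: [0.5541, 0.1806, 0.0944]
ee_rot: [3.135, 0.0, 1.492]
force: [-3.0, -0.1, 4.9]
width: 0.0431
t: 30.97
eef_pos: [0.5572, 0.1799, 0.0944]
ee_rot: [3.137, 0.001, 1.491]
force: [-6.8, 0.8, 4.5]
width: 0.0429
t 30.97 pos [0.5572 0.1799 0.0944] rot [3.137e+00 1.000e-03 1.491e+00] F [-6.8  0.8  4.5] M [0.7  2.12 0.12] w 0.0429 q6 -2.3
(array([0.0016, 0.0023, 0.0024]), np.float64(-0.2))
```

```bash
python3 -m handwheel '[[[0.0,0.0005,0.002,0,0],[0.0,0.001,0.003,0,0],[0.0,0.001,0.003,0,0]]]' 55;python3 -m handwheel '[[[0.0,0,0.001,0,0],[0.0,0,0.002,0,0],[0.0,0,0.002,0,0]]]' 55;python3 -c "
from h import *
stt();d=arm.get_state()['eef_pos'][:2]-JO;print('jig x,y',np.cos(JY)*d[0]+np.sin(JY)*d[1],-np.sin(JY)*d[0]+np.cos(JY)*d[1])"
```

```text
t: 31.22
eef_pos: [0.5587, 0.18, 0.0943]
ee_rot: [3.14, 0.003, 1.491]
force: [-10.6, 0.4, 9.7]
width: 0.0432
t: 31.47
eef_pos: [0.5593, 0.1798, 0.0943]
ee_rot: [-3.14, 0.003, 1.491]
force: [-10.8, 2.8, 10.3]
width: 0.0429
t 31.47 pos [0.5593 0.1798 0.0943] rot [-3.140e+00  3.000e-03  1.491e+00] F [-10.8   2.8  10.3] M [1.37 3.76 0.12] w 0.0429 q6 -2.3
jig x,y -0.08224000272902206 -0.0011155551211190053
```

```bash
python3 -m handwheel '[[[0.0,0,0.001,-0.0005,0],[0.0,0,0.002,-0.0005,0],[0.0,0,0.002,-0.0005,0]]]' 55;python3 - <<'E'
from h import *
stt();d=arm.get_state()['eef_pos'][:2]-JO;print('jig x,y',np.cos(JY)*d[0]+np.sin(JY)*d[1],-np.sin(JY)*d[0]+np.cos(JY)*d[1])
S=np.mean([grab_frame("scene").astype(float) for _ in range(3)],0).astype(np.uint8)
np.save("S7.npy",S)
a=np.load("S4.npy");o=np.hstack([cv2.resize(im[165:220,300:355],(400,400),interpolation=cv2.INTER_CUBIC) for im in(a,S)]);cv2.imwrite("pics/e2.png",o)
E
```

```text
t: 31.72
eef_pos: [0.5594, 0.1797, 0.0944]
ee_rot: [-3.137, 0.004, 1.49]
force: [-11.4, 3.4, 7.4]
width: 0.0429
t 31.72 pos [0.5594 0.1797 0.0944] rot [-3.137  0.004  1.49 ] F [-11.4   3.4   7.4] M [1.89 4.01 0.13] w 0.0429 q6 -2.29
jig x,y -0.08212251825409278 -0.0012396830764232637
```

View pics/e2.png

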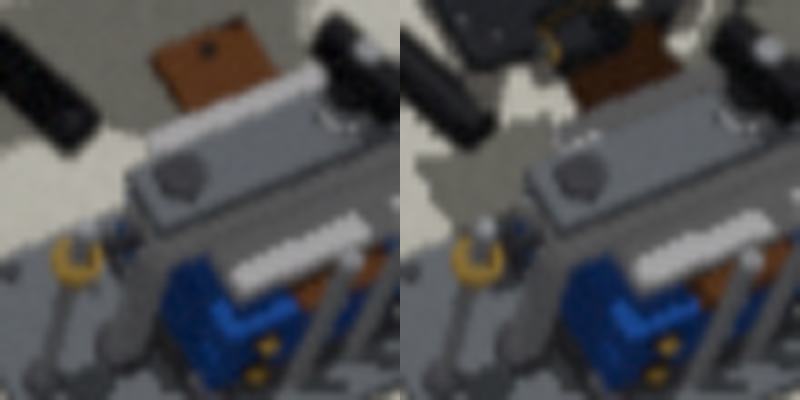

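```bash
python3 -m handwheel '[[[0.0,0.0005,0.002,0,0],[0.0,0.001,0.004,0,0],[0.0,0.001,0.004,0,0],[0.0,0.001,0.004,0,0]]]' 60;python3 - <<'E'
from h import *
stt();d=arm.get_state()['eef_pos'][:2]-JO;print('jig x,y',np.cos(JY)*d[0]+np.sin(JY)*d[1],-np.sin(JY)*d[0]+np.cos(JY)*d[1])
S=np.mean([grab_frame("scene").astype(float) for _ in range(4)],0);np.save("S8.npy",S)
x0,y0,x1,y1=325,185,360,215
c=np.clip(S[y0:y1,x0:x1]*1.7,0,255).astype(np.uint8);c=cv2.resize(c,None,fx=20,fy=20,interpolation=cv2.INTER_NEAREST)
P=lambda p:tuple(((proj("scene",p)-[x0,y0]+.5)*20).astype(int).tolist())
for z,col in((.0805,(0,255,255)),(.0905,(0,255,0))):
    for x in(.04,.035): cv2.line(c,P(jig(x,-.022,z)),P(jig(x,.022,z)),col if x==.04 else (255,255,255),1)
cv2.imwrite("pics/e3.png",c)
E
```

```text
t: 32.2
eef_pos: [0.5596, 0.1797, 0.0943]
ee_rot: [-3.13, 0.006, 1.49]
force: [-20.7, 3.7, 17.9]
width: 0.0427
t 32.2 pos [0.5596 0.1797 0.0943] rot [-3.13   0.006  1.49 ] F [-20.7   3.7  17.9] M [1.79 7.52 0.12] w 0.0427 q6 -2.29
jig x,y -0.0819302707583233 -0.001216010216601746
```

View pics/e3.png

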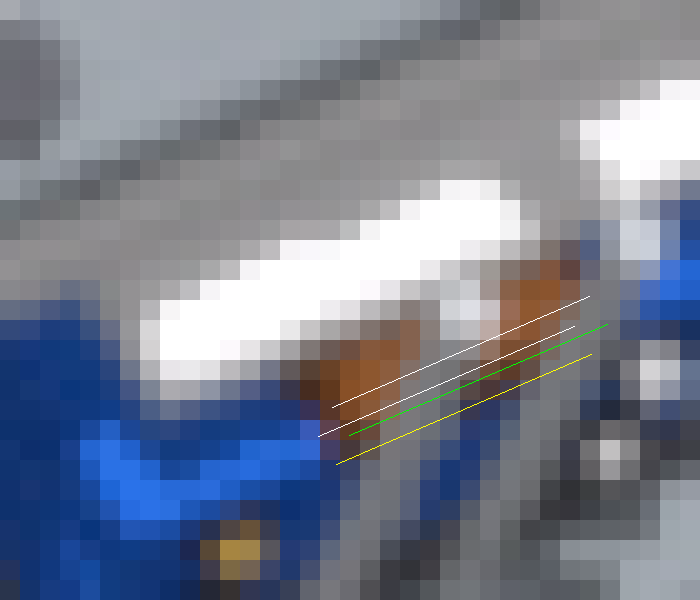

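```bash
python3 -m handwheel '[[[0.0,0,0.001,-0.0005,0],[0.0,0,0.001,-0.0005,0],[0.0,0,0.001,-0.0005,0]]]' 60;python3 -c "
from h import *
stt();d=arm.get_state()['eef_pos'][:2]-JO;print('jig x,y',np.cos(JY)*d[0]+np.sin(JY)*d[1],-np.sin(JY)*d[0]+np.cos(JY)*d[1])"
```

```text
t: 32.65
eef_pos: [0.5594, 0.1797, 0.0945]
ee_rot: [-3.128, 0.006, 1.49]
force: [-8.9, 2.5, 6.5]
width: 0.0431
t 32.65 pos [0.5594 0.1797 0.0945] rot [-3.128  0.006  1.49 ] F [-8.9  2.5  6.5] M [1.66 3.15 0.13] w 0.0431 q6 -2.29
jig x,y -0.08218908696279394 -0.001244381508984477
```

```bash
python3 -m handwheel '[[[0.0,0,0.001,-0.0006,0],[0.0,0,0.001,-0.0006,0],[0.0,0,0.001,-0.0006,0]]]' 60;python3 - <<'E'
from h import *
stt();d=arm.get_state()['eef_pos'][:2]-JO;print('jig x,y',np.cos(JY)*d[0]+np.sin(JY)*d[1],-np.sin(JY)*d[0]+np.cos(JY)*d[1])
S=np.mean([grab_frame("scene").astype(float) for _ in range(3)],0);T=grab_frame("top");a=np.load("S2.npy")
c=np.hstack([cv2.resize(np.clip(i[185:220,300:360]*1.5,0,255).astype(np.uint8),(400,233),interpolation=0) for i in(a,S)])
cv2.imwrite("pics/f.png",np.vstack([c,cv2.resize(np.hstack([T[100:220,140:260],np.uint8(S)[130:250,270:390]]),(800,400))[:360]]))
E
```

```text
t: 32.9
eef_pos: [0.5593, 0.1797, 0.0946]
ee_rot: [-3.126, 0.006, 1.49]
force: [-7.6, 3.0, 3.7]
width: 0.0435
t 32.9 pos [0.5593 0.1797 0.0946] rot [-3.126  0.006  1.49 ] F [-7.6  3.   3.7] M [1.48 2.42 0.12] w 0.0435 q6 -2.29
jig x,y -0.08220966450533237 -0.0012001691295197188
```

View pics/f.png

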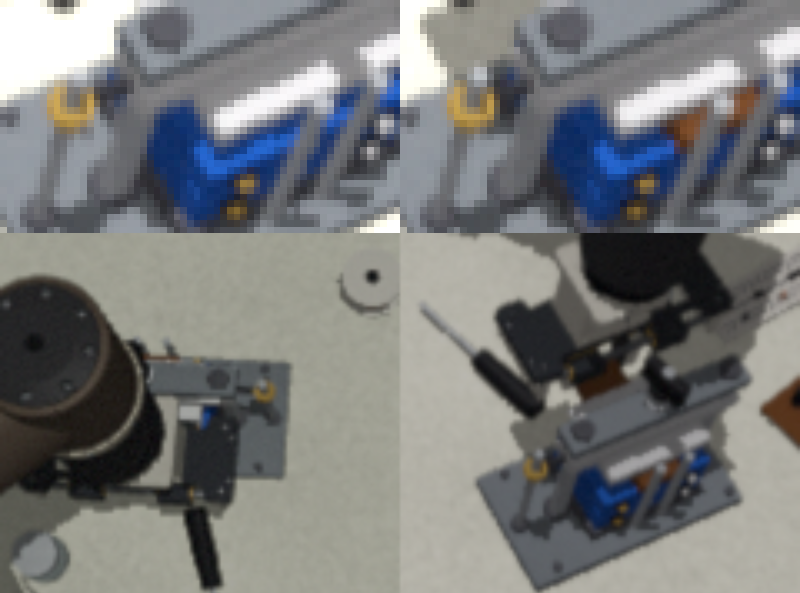

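```bash
python3 -c "
from h import *
stt();print(arm.job_done())"
```

```text
t 33.1 pos [0.5593 0.1797 0.0946] rot [-3.126  0.006  1.49 ] F [-8.4  2.2  4.1] M [1.49 2.41 0.15] w 0.0429 q6 -2.29
the job is handed in; nothing more can be done
None
```

The job is handed in at t ≈ 33 s. The knob is set, two brown strips are in to the back pins, and the arm is still gripping the second strip by its tail. The other two brown strips are still on the mat, and I never aimed the arm at the look-alikes or other bench items.

- **Knob:** I turned it clockwise 2.90 rad in total (90°, then 76°), which puts the pointer at about z = 130.3 mm. I got that by touching the pressure plate top (111.6 mm) and the collar top (134.0 mm) with the fingers. The groove itself could not be seen in the pictures. I took it as mid-collar from a collar height of about 7–8 mm, so the level is good to roughly ±0.5–1 mm.
- **First strip:** it went in freely, met the pins at about 22 N and was released there.
- **Second strip:** it wedged tight. Pushed at about 21 N it moved no further, and it stopped at the same tool position as the first.
- **Plate:** compared with the earlier picture it sits about 0.7–1 pixel higher, roughly 5 mm.
- **Final hold:** about 8 N forward and 4 N down with the grip set to 60 N. I eased the downward push so the strips stay flat.

- **Uncertain readings:** my reading of the cells' height ranged from 77.5 to 81 mm between contacts. That puts the gap at about 15–19 mm, so two strips is right either way. The collar also looked shifted by about 0.25 pixel in one picture, and I did not track down why.

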